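Stack the keyed modules of a sensor mast

TASK

Assemble the sensor mast: onto the D-shaped post of the printed foot thread, from the bottom up, the battery deck, the board carrier, the microphone bar and last the camera head. Turn each part so that the flat of its bore meets the flat of the post, and push or let it go fully down, so that each sits flat on the one below, before you fetch the next. Leave the earbud case, the can and the clip tray where they are.

Things in the scene. Friction and masses are not known exactly. Their poses are not given: they have to be found in the camera images.
- foot: Fixed target: olive printed round foot, 104 mm across, 12 mm high, a small tab (to 62 mm) on its +x side, an upright aluminium D-shaped post in its middle: radius 12 mm, flat 5 mm from the axis on the +x side. +x is within 0.6 rad of world x. Origin: underside centre on the post axis, z up. Parts go on only with their +x along the foot's +x (play about 0.14 rad, 1.6 mm).
- post_top (a point): Centre of the post's top end, 70 mm above the desk and 58 mm above the foot's top face, straight above the foot's origin; the last 5 mm of the post taper by 2.5 mm all round. Seated, the undersides of battery deck, board carrier, microphone bar and camera head are 12, 28, 44 and 60 mm above the desk.
- battery_deck: Olive hub 44 x 44 x 16 mm with a D bore right through, and low cradles (under 16 mm) at its +x and -x ends, 104 mm long overall in x, each holding a small steel cell lying along y. About 110 g. Grip the hub's y faces, 44 mm apart. Its +x starts within 0.8 rad of world x. Origin: underside centre on the bore axis, z up. D bore radius 13.6, its flat 6.6 from the axis on the +x side.
- board_carrier: Olive hub 40 x 40 x 16 mm with a D bore right through, and a 5 mm plate out to its +x and -x ends (86 mm long in x, 40 mm in y) with dark circuit boards, chips and pins no higher than the hub. About 70 g. Grip the y faces, 40 mm apart. Its +x starts within 0.8 rad of world x. Origin: underside centre on the bore axis, z up. D bore radius 13.6, its flat 6.6 from the axis on the +x side.
- mic_bar: Olive hub 40 x 40 x 16 mm with a D bore right through, and 10 mm thick arms along +y and -y that end in black microphone capsules 16 mm across (130 mm long overall in y). About 70 g. Grip the hub's x faces, 40 mm apart. Its +x starts within 0.8 rad of world x. Origin: underside centre on the bore axis, z up. D bore radius 13.6, its flat 6.6 from the axis on the +x side.
- camera_head: Olive block 40 x 40 x 32 mm, closed on top (bore blind, 14 mm deep from below), with a black lens barrel sticking 14 mm out of its +x face, the side of the bore's flat. About 80 g. Grip the y faces, 40 mm apart. Its +x starts within 0.8 rad of world x. Origin: underside centre on the bore axis, z up. D bore radius 13.6, its flat 6.6 from the axis on the +x side.
- earbud_case: Bystander: black rounded case 60 x 75 x 28 mm, loose; origin at the centre of its underside. Leave it alone.
- can: Bystander: plain aluminium drink can, 66 mm across, 115 mm high, standing loose; origin at the centre of its underside. Leave it alone.
- clip_tray: Bystander: white open tray 90 x 130 x 22 mm with small clips, loose; origin at the centre of its underside. Leave it alone.
Not all that is in view belongs to the job. What is shaped like the board_carrier but orange or purple is not meant.

How it is judged:
By the outcome, as a careful person would: the job done as asked, in the order asked, and still so for the second after the job is handed in, with the robot touching nothing.
It also fails if it takes over 115 s, if anything falls off the work surface, if the arm or the gripper's body presses on something with over 40 N, if the wrist force passes 120 N, or if a joint passes its speed limit or range.

ROBOT

A 7-joint arm with a two-finger parallel gripper is mounted at the origin on the work surface. World frame = base frame: x ahead of the robot, y to its left, z up, the work surface at z = 0. Lengths are in m, angles in degrees, forces in N, time in s.
With the tool pointing down it reaches from about 0.425 to 0.875 m from the base axis. Payload 9.9 kg.
Tool frame: the origin (TCP) lies midway between the tips of the shut fingers; the grasp point (between the pads) lies 19 mm behind it; z points along the fingers, y is the direction in which the jaws open and shut (so a half turn about z gives the same grasp; the last joint's range is limited). The gripper opens to 85 mm and grips with 20 to 120 N. Pads are 22 mm wide; open, the fingers measure 114 mm over their backs; the gripper's body (76 mm by 85 mm) begins 54 mm behind the grasp point. The pads swing forward as they close: fully open they stand 13 mm farther back than shut.
Start: joints at [-72.296, 32.985, 1.427, 82.34, -0.859, 64.687, -3.237], TCP at [0.258, 0.624, 0.231] pointing down, gripper open.
Joint ranges: [-157.87, 157.87], [-19.46, 123.44], [-87.15, 90], [11.01, 140.99], [-62.26, 242.26], [9.8, 113.94], [-161.44, 161.44]. Speed limits (degrees/s): [127.2, 127.2, 172.46, 172.46, 180, 180, 180].

INTERFACE

Orientations are given as a 3x3 rotation matrix whose columns are the frame's x, y, z axes.
In Python, from station import readout, snapshot, get_calibration, ticket gives the robot as it stands. The module is installed in compiled form; this text tells all that it offers.
- The arm moves only by the tool carry_out, never from a script. Its argument "rows" is one flat list of numbers, 6 for each row, row after row: the shift along the tool's x, y, z in cm, then the turn, a rotation vector about the tool's x, y, z in degrees. A call has exactly 8 rows; each row shifts and turns the pose as measured when the row begins, along the tool's axes as they then stand; what a row does not reach is not made up. A row lasts 1/8 s, in which the tool goes at most 62.5 mm and 10.7 degrees, less where a joint would pass 70% of its speed; a pose out of reach is approached as far as the arm can. A call is refused whole if a number of a shift passes 6.25 or a number of a turn 10.7, either way. A call with a gripper value outside its range is refused whole. "gripper" is the closure, from 0 (fully open) to 1 (shut), set as the call begins (left out, the last holds). The fingers move at their own pace and stop on an object; "grip_force" is the grip in N (left out, the last holds). Time passes only in rows, so rows that do not move let the fingers close, or fill a call up. It gives the time, the measured TCP pose, the force and the opening at its end, in the units of the state.
- readout.sense(): the state, without advancing time (a new reading comes with each control period).
- snapshot(name): name is "scene" or "top"; returns the picture (480x640x3 uint8, red, green, blue); there is no depth.
- get_calibration(name): a dict with "fx", "fy", "cx", "cy" (pixels), "extrinsics" (4x4, takes a point from camera to world coordinates). Camera axes: x right, y down, z forward; pixel columns grow to the right and rows downward; lengths in m; the calibration is good to about 2 mm. A picture is of the moment at which its call begins. get_calibration takes no time and is no camera call.
- ticket.sign_off(): hands the job in, once; it reports no verdict.
The state is a dict: "clock": time; "qpos": joint angles; "dq": joint speeds; "joint_torque": joint torques, N m; "ee_pos": TCP position; "ee_rot": TCP orientation; "wrist_force": force on the tool from outside, world axes, zero at the start; "moment": the same for the moment, N m; "grip_width": finger opening in m.
Only numpy, scipy, OpenCV 4.12 (cv2) and the standard library are available. Lean on these libraries where they do the work, as an engineer would, in place of code of your own. Each camera call takes 0.05 s, during which the arm holds its last target.

## Working session

There is one attempt and no reset: what is moved stays moved. The work goes in short steps, Python scripts to look and compute and a tool call to move; the robot and the scene stay as the last step left them, time stands still between calls to the robot, and variables do not carry over. Pictures are saved under pics/ and viewed, and the job is handed in when it is done.

Besides the shell and the picture viewer there is one more tool, called after ">>>" as name(argument=value, ...), one argument or row to a line, values as JSON. carry_out: Moves the arm, as the interface text tells. Its arguments: {"type":"object","properties":{"rows":{"type":"array"},"gripper":{"type":"number"},"grip_force":{"type":"number"}},"required":["rows"]}

```bash
mkdir -p pics
python3 - <<'E'
from station import readout, snapshot, get_calibration
import cv2
for n in("scene","top"):
    c=get_calibration(n);print(n,c)
    cv2.imwrite(f"pics/{n}0.png",snapshot(n)[:,:,::-1])
s=readout.sense()
for k in s:print(k,s[k])
E
```

```text
scene {'fx': 613.2650465489849, 'fy': 613.2650465489849, 'cx': 312.94033374677537, 'cy': 247.9560374349401, 'extrinsics': array([[-0.30891113,  0.59068666, -0.74542819,  1.51445837],
       [ 0.95101837,  0.20151786, -0.23442399,  0.26172552],
       [ 0.01174598, -0.78133208, -0.62400497,  0.85801187],
       [ 0.        ,  0.        ,  0.        ,  1.        ]])}
top {'fx': 498.430161656942, 'fy': 498.430161656942, 'cx': 323.608135090551, 'cy': 238.4787149188428, 'extrinsics': array([[ 0.01723373, -0.99665668,  0.07986526,  0.49538827],
       [-0.99966001, -0.01873854, -0.01813087, -0.01857923],
       [ 0.01956681, -0.07952565, -0.99664076,  1.05147805],
       [ 0.        ,  0.        ,  0.        ,  1.        ]])}
clock 0.1
qpos [-72.29671571  33.02843155   1.42428214  82.38274398  -0.86104982
  64.687097    -3.23501282]
dq [ 0.07984802 -0.08912707  0.01982735 -0.05605673  0.12635391 -0.07044937
  0.00493401]
joint_torque [ 6.62176768e-03 -7.67307258e+01  2.25846134e+00 -2.86604279e+01
  1.60285964e-02  8.65193841e-03 -1.34906810e-05]
ee_pos [0.2581926  0.6232114  0.23051531]
ee_rot [[-9.23867175e-01  3.82712897e-01 -5.30543676e-04]
 [ 3.82713261e-01  9.23866061e-01 -1.43574841e-03]
 [-5.93281379e-05 -1.52948693e-03 -9.99998829e-01]]
wrist_force [ 0.36652088 -0.36291735 -0.25555348]
moment [-0.01951619 -0.03841865  0.05280234]
grip_width 0.08556239695660443
```

View pics/scene0.png

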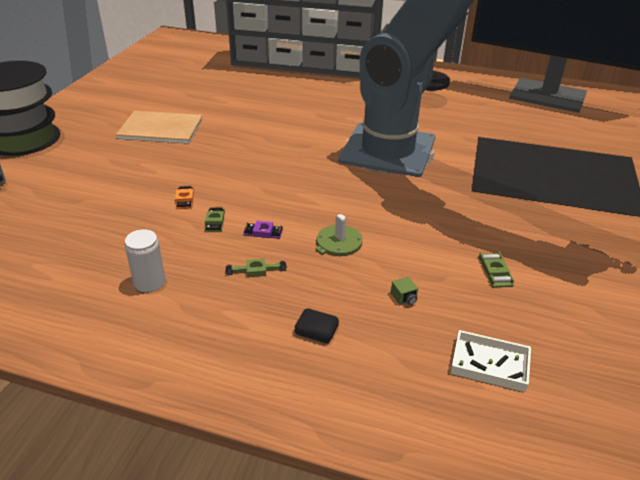

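View pics/top0.png

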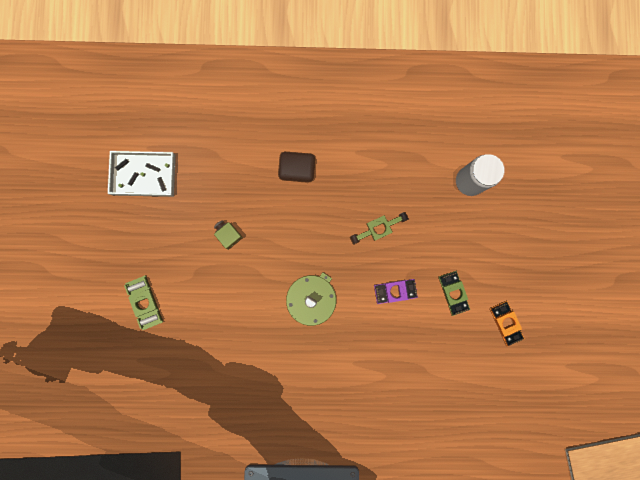

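Top view, candidates for the board carrier: purple (396,291), olive (454,293) and orange (508,323); the olive one is the one meant. The other items are the battery deck (144,303), mic bar (379,228), camera head (228,235) and foot (311,300). Next I'll enlarge crops of these.

Run:
```python
import cv2,numpy as np
im=cv2.imread("pics/top0.png")
def crop(c,r,h=33):
    x=cv2.resize(im[r-h:r+h,c-h:c+h],(396,396),interpolation=cv2.INTER_CUBIC)
    for k in range(0,66,10):
        cv2.putText(x,str(c-h+k),(k*6,10),0,.35,(255,255,255),1);cv2.putText(x,str(r-h+k),(0,k*6+4),0,.35,(255,255,255),1)
        x[::2,k*6]=255; x[k*6,::2]=255
    return x
a=[crop(144,303),crop(454,293)];b=[crop(379,228),crop(228,235)]
cv2.imwrite("pics/c1.png",np.hstack(a));cv2.imwrite("pics/c2.png",np.hstack(b));
s=cv2.imread("pics/scene0.png")
cv2.imwrite("pics/c3.png",np.hstack([crop(311,295),cv2.resize(s[200:266,307:373],(396,396),interpolation=cv2.INTER_CUBIC)]))
```

```text
(no output)
```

View pics/c1.png

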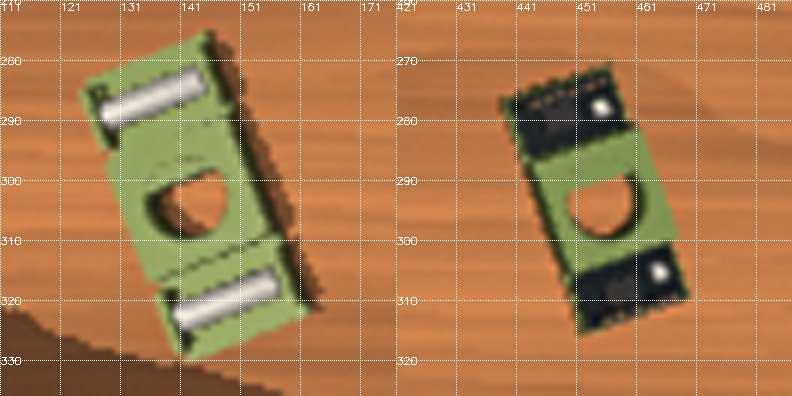

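View pics/c2.png

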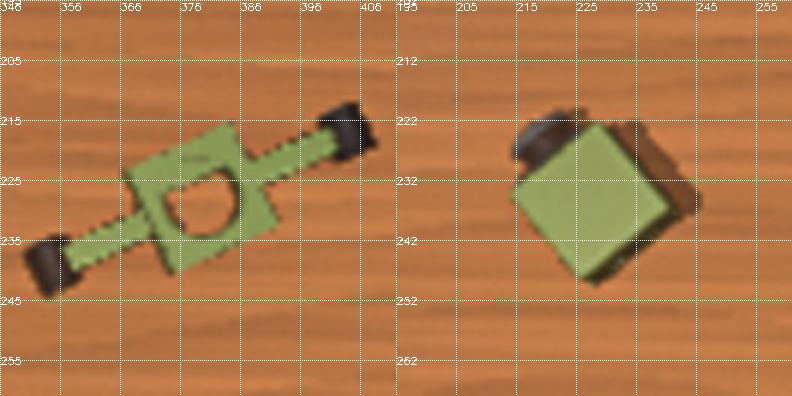

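View pics/c3.png

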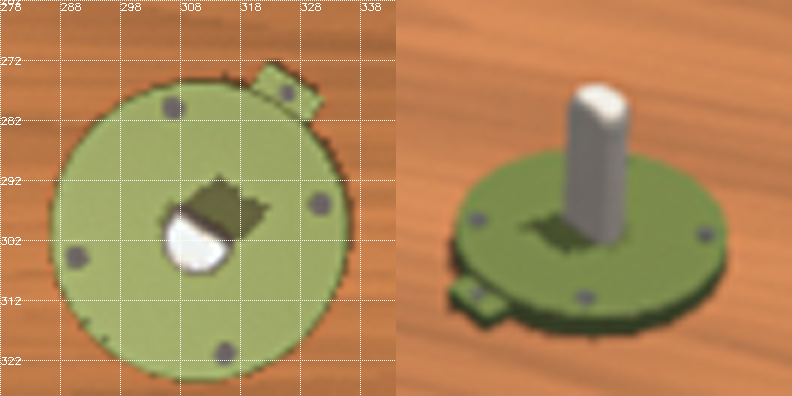

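```bash
cat > h.py <<'E'
import cv2,numpy as np
from station import readout, snapshot, get_calibration
from scipy.optimize import minimize
CAL={n:get_calibration(n) for n in("top","scene")}
def proj(P,n="top"):
    c=CAL[n];E=c["extrinsics"];q=(np.atleast_2d(P)-E[:3,3])@E[:3,:3]
    return np.c_[c["fx"]*q[:,0]/q[:,2]+c["cx"],c["fy"]*q[:,1]/q[:,2]+c["cy"]]
def back(uv,z,n="top"):
    c=CAL[n];E=c["extrinsics"];d=E[:3,:3]@np.array([(uv[0]-c["cx"])/c["fx"],(uv[1]-c["cy"])/c["fy"],1])
    return E[:3,3]+d*(z-E[2,3])/d[2]
def place(L,p):
    c,s=np.cos(p[2]),np.sin(p[2]);L=np.array(L,float)
    return np.c_[p[0]+c*L[:,0]-s*L[:,1],p[1]+s*L[:,0]+c*L[:,1],L[:,2]]
def Dpts(r,f,z):
    a=np.arccos(f/r);t=np.linspace(a,2*np.pi-a,40);return [(r*np.cos(k),r*np.sin(k),z) for k in t]
def sq(hx,hy,z):return [(hx,hy,z),(-hx,hy,z),(-hx,-hy,z),(hx,-hy,z)]
def render(polys,p,n,box,S=8):
    x0,y0,w,h=box;m=np.zeros((h*S,w*S),np.uint8)
    for L,v in polys:
        uv=(proj(place(L,p),n)-[x0,y0]+.5)*S-.5
        cv2.fillPoly(m,[np.round(uv*16).astype(np.int32)],v,shift=4)
    return cv2.resize(m,(w,h),interpolation=cv2.INTER_AREA)/255.
def olive(im,lo,hi):
    f=im.astype(float);return np.clip((f[:,:,1]-f[:,:,2]-lo)/(hi-lo),0,1)
E
python3 - <<'E'
from h import *
im=cv2.imread("pics/top0.png")
for c,r in((132,303),(454,284),(370,222),(228,235),(295,310),(100,300)):print((c,r),im[r,c])
print(im[238:244,222:232].tolist()[3])
holes=np.array([(173,107),(320,204),(225,352),(77,257)],float)
w=np.array([back(((u+.5)/6-.5+278,(v+.5)/6-.5+262),.012) for u,v in holes])
c=w.mean(0);print("foot",c);d=w-c;print(np.hypot(d[:,0],d[:,1]),np.degrees(np.arctan2(d[:,1],d[:,0])))
for u,v,o in((288,90,0),(180,207,1),(230,245,1)):
    print(back(((u+.5)/6-.5+278,(v+.5)/6-.5+262),.07 if o else .012))
E
```

```text
(132, 303) [ 98 166 147]
(454, 284) [ 85 155 136]
(370, 222) [ 87 154 139]
(228, 235) [ 96 161 152]
(295, 310) [110 177 167]
(100, 300) [ 77 131 205]
[[97, 165, 154], [99, 165, 155], [98, 163, 154], [98, 162, 153], [98, 165, 154], [98, 165, 155], [98, 163, 154], [98, 164, 154], [97, 164, 156], [98, 167, 157]]
foot [ 0.45062514 -0.01298844  0.012     ]
[0.04319637 0.04278619 0.04276576 0.04296271] [  13.03724426  -77.11277034 -166.72765102  103.46260263]
[ 0.49926555 -0.04296839  0.012     ]
[ 0.46040424 -0.00703011  0.07      ]
[ 0.44836742 -0.02355753  0.07      ]
```

```bash
cat > fit.py <<'E'
from h import *
P={"deck":((132,303),(.022,.022),.016,(144,303),(.019,.03),True,-20),
"board":((454,284),(.02,.02),.016,(454,293),(.028,.028),True,-20),
"mic":((370,222),(.02,.02),.016,(379,228),(.028,.0225),True,25),
"cam":((228,235),(.02,.02),.032,(228,235),(.028,.028),False,45)}
def fit(im,name):
    cc,hs,z,c0,win,bore,y0=P[name]
    lo,hi=(5,17) if name!="cam" else (2,8)
    g=olive(im,lo,hi);R=im[:,:,2].astype(float);G=im[:,:,1].astype(float)
    # use soft: olive AND bright
    g=np.where(G>R,np.clip((G-70)/60,0,1),0)
    x0,yy=c0[0]-40,c0[1]-40;box=(x0,yy,80,80);g=g[yy:yy+80,x0:x0+80]
    best=None
    w0=back(c0,z)
    for yaw in np.radians(np.arange(-45,46,15)):
        pols=[(sq(*hs,z),255)]+([(Dpts(.0136,.0066,z),0)] if bore else [])
        def cost(p):
            pp=[p[0]/1000,p[1]/1000,p[2]/50]
            m=render(pols,pp,"top",box);W=render([(sq(*win,z),255)],pp,"top",box)
            return (W*(m-g)**2).sum()/W.sum()
        r=minimize(cost,[w0[0]*1000,w0[1]*1000,yaw*50],method="Nelder-Mead",options=dict(initial_simplex=None,xatol=.02,fatol=1e-6))
        if best is None or r.fun<best.fun:best=r
    p=best.x/[1000,1000,50];return p,best.fun
if __name__=="__main__":
    im=cv2.imread("pics/top0.png");o=[]
    big=cv2.resize(im,None,fx=6,fy=6,interpolation=cv2.INTER_CUBIC)
    for n in P:
        p,f=fit(im,n);print(n,np.round(p[:2],4),round(np.degrees(p[2]),1),"cost",round(f,4))
        cc,hs,z,c0,win,bore,y0=P[n]
        for L in [sq(*hs,z)]+([Dpts(.0136,.0066,z)] if bore else []):
            uv=(proj(place(L,p))+.5)*6-.5
            cv2.polylines(big,[np.round(uv).astype(int)],True,(0,0,255),1)
        o.append(big[c0[1]*6-150:c0[1]*6+150,c0[0]*6-150:c0[0]*6+150])
    cv2.imwrite("pics/fit.png",np.vstack([np.hstack(o[:2]),np.hstack(o[2:])]))
E
python3 fit.py
```

```text
deck [0.4395 0.3327] 22.9 cost 0.0078
board [ 0.4698 -0.3131] 19.3 cost 0.0134
mic [ 0.6037 -0.1531] 29.5 cost 0.0476
cam [0.5808 0.161 ] -49.4 cost 0.0228
```

View pics/fit.png

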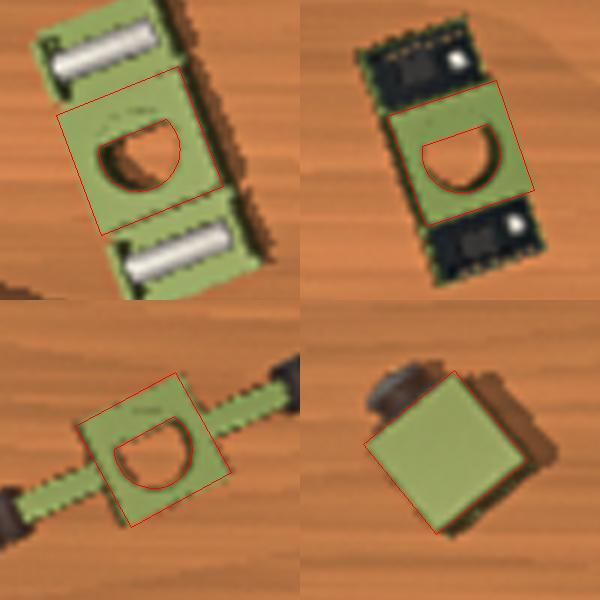

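```bash
cat >> h.py <<'E'
from scipy.spatial.transform import Rotation as Ro, Slerp
def Rt(y):
    y=np.radians(y);yv=np.array([np.cos(y),np.sin(y),0]);z=np.array([0,0,-1.]);return np.c_[np.cross(yv,z),yv,z]
def plan(xyz,ydeg,n=8):
    s=readout.sense();p=np.array(s["ee_pos"]);R=np.array(s["ee_rot"]);T=Rt(ydeg)
    rv=Ro.from_matrix(R.T@T).as_rotvec(degrees=True)
    print("t",s["clock"],"pos",np.round(p,4),"yang",round(np.degrees(np.arctan2(R[1,1],R[0,1])),1),"F",np.round(s["wrist_force"],1),"w",round(s["grip_width"],4),"q7",round(s["qpos"][6],1))
    print("need tool shift cm",np.round(R.T@(np.array(xyz)-p)*100,2),"rot",np.round(rv,2))
    step=(np.array(xyz)-p)/n;C=R
    for i in range(n):
        print(", ".join(f"{v:.1f}" if n>1 else f"{v:.2f}" for v in np.r_[C.T@step*100,rv/n]))
        C=C@Ro.from_rotvec(rv/n,degrees=True).as_matrix()
E
sed -i 's/(.028,.0225),True,25/(.0225,.0195),True,25/' fit.py
python3 fit.py; python3 -c "
from h import *
im=cv2.imread('pics/top0.png')
print('mic ends',[back(((u+.5)/6-.5+346,(v+.5)/6-.5+195),.008) for u,v in((49,267),(346,132))])
plan([.4395,.3327,.1],112.9)"
```

```text
deck [0.4395 0.3327] 22.9 cost 0.0078
board [ 0.4698 -0.3131] 19.3 cost 0.0134
mic [ 0.6037 -0.153 ] 30.3 cost 0.0462
cam [0.5808 0.161 ] -49.4 cost 0.0228
mic ends [array([ 0.57892326, -0.10096984,  0.008     ]), array([ 0.62861419, -0.20517742,  0.008     ])]
t 0.1 pos [0.2582 0.6232 0.2305] yang 67.5 F [ 0.4 -0.4 -0.3] w 0.0856 q7 -3.2
need tool shift cm [-27.87 -19.88  13.08] rot [-8.00e-02 -3.00e-02 -4.54e+01]
-3.5, -2.5, 1.6, -0.0, -0.0, -5.7
-3.2, -2.8, 1.6, -0.0, -0.0, -5.7
-2.9, -3.1, 1.6, -0.0, -0.0, -5.7
-2.6, -3.4, 1.6, -0.0, -0.0, -5.7
-2.3, -3.6, 1.6, -0.0, -0.0, -5.7
-1.9, -3.8, 1.6, -0.0, -0.0, -5.7
-1.5, -4.0, 1.6, -0.0, -0.0, -5.7
-1.1, -4.1, 1.6, -0.0, -0.0, -5.7
```

>>> carry_out(
  rows=[-3.5,-2.5,1.6,0,0,-5.7,-3.2,-2.8,1.6,0,0,-5.7,-2.9,-3.1,1.6,0,0,-5.7,-2.6,-3.4,1.6,0,0,-5.7,-2.3,-3.6,1.6,0,0,-5.7,-1.9,-3.8,1.6,0,0,-5.7,-1.5,-4.0,1.6,0,0,-5.7,-1.1,-4.1,1.6,0,0,-5.7],
  gripper=0.15,
  grip_force=60,
)

```text
clock: 1.1
ee_pos: [0.4452, 0.3314, 0.0968]
ee_rot: [[-0.906, -0.423, -0.003], [-0.423, 0.906, -0.001], [0.003, -0.0, -1.0]]
wrist_force: [0.8, 0.1, 0.4]
grip_width: 0.0723
```

```bash
python3 -c "
from h import *
plan([.4395,.3327,.04],112.9)"
```

```text
t 1.1 pos [0.4452 0.3314 0.0968] yang 115.0 F [0.8 0.1 0.4] w 0.0723 q7 64.2
need tool shift cm [0.44 0.36 5.68] rot [-0.   -0.18  2.11]
0.1, 0.0, 0.7, -0.0, -0.0, 0.3
0.1, 0.0, 0.7, -0.0, -0.0, 0.3
0.1, 0.0, 0.7, -0.0, -0.0, 0.3
0.1, 0.0, 0.7, -0.0, -0.0, 0.3
0.1, 0.0, 0.7, -0.0, -0.0, 0.3
0.1, 0.0, 0.7, -0.0, -0.0, 0.3
0.1, 0.0, 0.7, -0.0, -0.0, 0.3
0.1, 0.0, 0.7, -0.0, -0.0, 0.3
```

>>> carry_out(
  rows=[0.2,0.2,1.0,0,0,1.0,0.2,0.2,1.5,0,-0.2,1.1,0,0,1.5,0,0,0,0,0,1.0,0,0,0,0,0,0.7,0,0,0,0,0,0,0,0,0,0,0,0,0,0,0,0,0,0,0,0,0],
)

```text
clock: 2.1
ee_pos: [0.4409, 0.3308, 0.0361]
ee_rot: [[-0.923, -0.384, -0.001], [-0.384, 0.923, -0.002], [0.002, -0.001, -1.0]]
wrist_force: [0.8, -0.5, -0.1]
grip_width: 0.0723
```

```bash
python3 -c "
from h import *
plan([.4395,.3327,.003],112.9,1)
cv2.imwrite('pics/a1.png',snapshot('top')[:,:,::-1])
cv2.imwrite('pics/a2.png',cv2.resize(snapshot('scene')[200:320,400:560,::-1],None,fx=4,fy=4))"
```

```text
t 2.1 pos [0.4409 0.3308 0.0361] yang 112.6 F [ 0.8 -0.5 -0.1] w 0.0723 q7 60.4
need tool shift cm [0.05 0.23 3.31] rot [-0.08 -0.1  -0.33]
0.05, 0.23, 3.31, -0.08, -0.10, -0.33
```

View pics/a2.png

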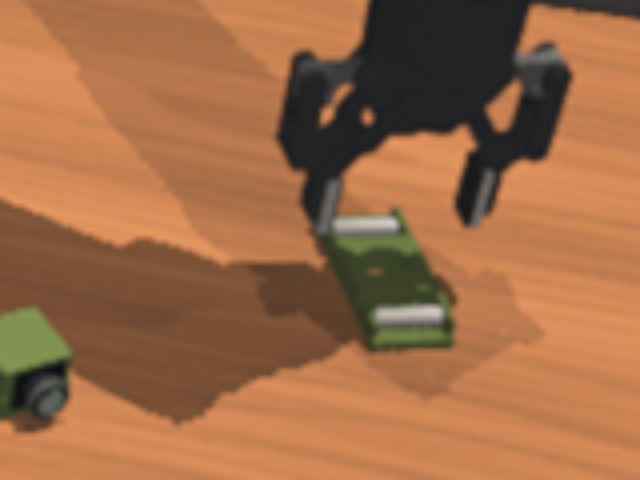

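>>> carry_out(
  rows=[0.05,0.2,1.0,0,0,0,0,0,1.0,0,0,0,0,0,0.8,0,0,0,0,0,0.5,0,0,0,0,0,0,0,0,0,0,0,0,0,0,0,0,0,0,0,0,0,0,0,0,0,0,0],
)

```text
clock: 3.2
ee_pos: [0.4397, 0.3324, 0.0008]
ee_rot: [[-0.923, -0.384, -0.001], [-0.384, 0.923, -0.002], [0.001, -0.001, -1.0]]
wrist_force: [-0.6, 0.1, 0.5]
grip_width: 0.0727
```

```bash
python3 -c "
from h import *
plan([.4395,.3327,.003],112.9,1)"
```

```text
t 3.2 pos [0.4397 0.3324 0.0008] yang 112.6 F [-0.6  0.1  0.5] w 0.0727 q7 59.3
need tool shift cm [ 0.    0.03 -0.22] rot [-0.08 -0.09 -0.34]
0.00, 0.03, -0.22, -0.08, -0.09, -0.34
```

>>> carry_out(
  rows=[0,0,-0.15,0,0,0,0,0,0,0,0,0,0,0,0,0,0,0,0,0,0,0,0,0,0,0,0,0,0,0,0,0,0,0,0,0,0,0,0,0,0,0,0,0,0,0,0,0],
  gripper=1.0,
)

```text
clock: 4.2
ee_pos: [0.4398, 0.3325, 0.0031]
ee_rot: [[-0.924, -0.384, -0.0], [-0.384, 0.924, -0.002], [0.001, -0.001, -1.0]]
wrist_force: [0.4, 0.3, -0.5]
grip_width: 0.0422
```

```bash
python3 -c "
from h import *
cv2.imwrite('pics/a3.png',cv2.resize(snapshot('scene')[200:320,400:560,::-1],None,fx=4,fy=4))
plan([.4395,.3327,.11],112.9,1)"
```

```text
t 4.25 pos [0.4398 0.3325 0.0031] yang 112.6 F [-0.1 -0.2  0.7] w 0.0423 q7 59.3
need tool shift cm [  0.03   0.02 -10.69] rot [-0.08 -0.05 -0.35]
0.03, 0.02, -10.69, -0.08, -0.05, -0.35
```

View pics/a3.png

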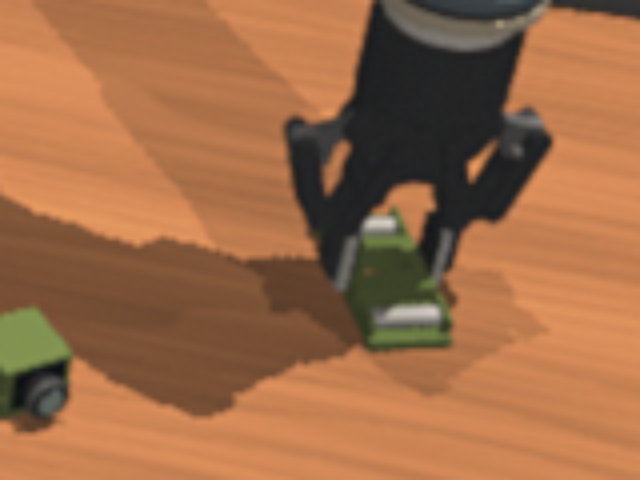

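>>> carry_out(
  rows=[0,0,-1.0,0,0,0,0,0,-2.5,0,0,0,0,0,-3.0,0,0,0,0,0,-3.0,0,0,0,0,0,-1.0,0,0,0,0,0,0,0,0,0,0,0,0,0,0,0,0,0,0,0,0,0],
)

```text
clock: 5.25
ee_pos: [0.4386, 0.3316, 0.1109]
ee_rot: [[-0.923, -0.384, -0.003], [-0.384, 0.923, -0.004], [0.004, -0.002, -1.0]]
wrist_force: [-0.7, 0.5, -1.7]
grip_width: 0.0424
```

```bash
python3 -c "
from h import *
plan([.4506,-.013,.105],58.3)"
```

```text
t 5.25 pos [0.4386 0.3316 0.1109] yang 112.6 F [-0.7  0.5 -1.7] w 0.0424 q7 62.0
need tool shift cm [ 12.12 -32.28   0.72] rot [-0.24 -0.15 54.27]
1.5, -4.0, 0.1, -0.0, -0.0, 6.8
1.0, -4.2, 0.1, -0.0, -0.0, 6.8
0.5, -4.3, 0.1, -0.0, -0.0, 6.8
0.0, -4.3, 0.1, -0.0, -0.0, 6.8
-0.5, -4.3, 0.1, -0.0, -0.0, 6.8
-1.0, -4.2, 0.1, -0.0, -0.0, 6.8
-1.5, -4.0, 0.1, -0.0, -0.0, 6.8
-2.0, -3.8, 0.1, -0.0, -0.0, 6.8
```

>>> carry_out(
  rows=[1.5,-4.0,0,0,0,6.8,1.0,-4.2,0,0,0,6.8,0.5,-4.3,0,0,0,6.8,0,-4.3,0,0,0,6.8,-0.5,-4.3,0,0,0,6.8,-1.0,-4.2,0,0,0,6.8,-1.5,-4.0,0,0,0,6.8,-1.8,-3.6,0,0,0,5.8],
)

```text
clock: 6.25
ee_pos: [0.4457, -0.0167, 0.1067]
ee_rot: [[-0.847, 0.532, -0.01], [0.532, 0.847, -0.005], [0.006, -0.01, -1.0]]
wrist_force: [0.1, 0.0, -0.6]
grip_width: 0.0424
```

```bash
python3 -c "
from h import *
plan([.4506,-.013,.085],58.3)"
```

```text
t 6.25 pos [ 0.4457 -0.0167  0.1067] yang 57.9 F [ 0.1  0.  -0.6] w 0.0424 q7 56.5
need tool shift cm [-0.24  0.59  2.16] rot [-0.55 -0.34 -0.42]
-0.0, 0.1, 0.3, -0.1, -0.0, -0.1
-0.0, 0.1, 0.3, -0.1, -0.0, -0.1
-0.0, 0.1, 0.3, -0.1, -0.0, -0.1
-0.0, 0.1, 0.3, -0.1, -0.0, -0.1
-0.0, 0.1, 0.3, -0.1, -0.0, -0.1
-0.0, 0.1, 0.3, -0.1, -0.0, -0.1
-0.0, 0.1, 0.3, -0.1, -0.0, -0.1
-0.0, 0.1, 0.3, -0.1, -0.0, -0.1
```

>>> carry_out(
  rows=[-0.2,0.4,0.3,-0.3,-0.2,-0.2,0,0.2,0.3,-0.2,-0.2,-0.2,0,0,0.4,0,0,0,0,0,0.4,0,0,0,0,0,0.3,0,0,0,0,0,0,0,0,0,0,0,0,0,0,0,0,0,0,0,0,0],
)

```text
clock: 7.25
ee_pos: [0.4496, -0.0125, 0.0871]
ee_rot: [[-0.851, 0.525, -0.002], [0.525, 0.851, -0.002], [0.001, -0.003, -1.0]]
wrist_force: [0.0, 0.4, -0.9]
grip_width: 0.0423
```

```bash
python3 -c "
from h import *
plan([.4506,-.013,.077],58.3,1)
cv2.imwrite('pics/b1.png',cv2.resize(snapshot('scene')[170:290,260:420,::-1],None,fx=4,fy=4))
cv2.imwrite('pics/b2.png',cv2.resize(snapshot('top')[250:350,240:390,::-1],None,fx=4,fy=4))"
```

```text
t 7.25 pos [ 0.4496 -0.0125  0.0871] yang 58.3 F [ 0.   0.4 -0.9] w 0.0423 q7 56.7
need tool shift cm [-0.11  0.02  1.01] rot [-0.15 -0.06  0.02]
-0.11, 0.02, 1.01, -0.15, -0.06, 0.02
```

View pics/b1.png

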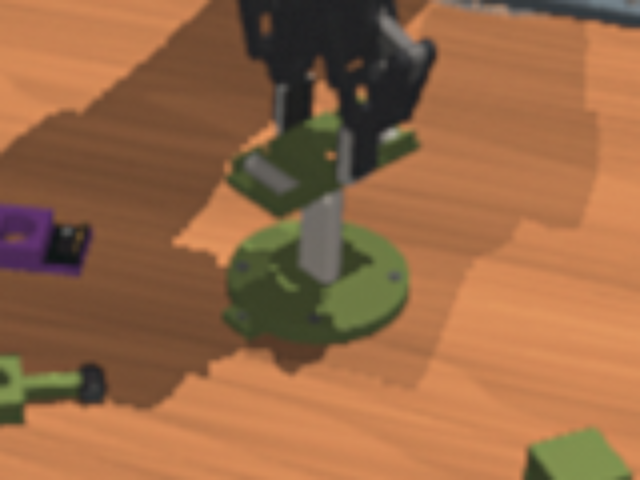

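View pics/b2.png

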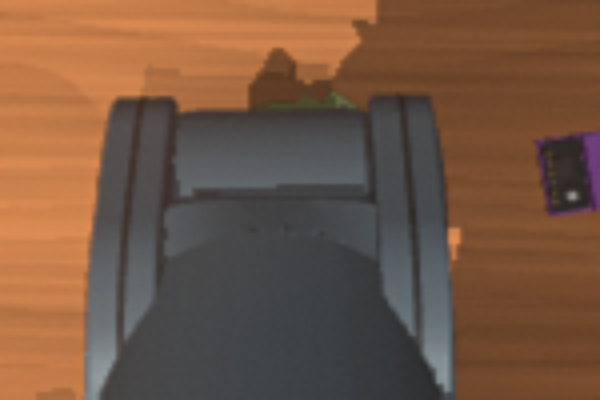

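>>> carry_out(
  rows=[-0.1,0,0.3,-0.1,0,0,0,0,0.3,0,0,0,0,0,0.3,0,0,0,0,0,0.3,0,0,0,0,0,0.3,0,0,0,0,0,0.3,0,0,0,0,0,0.2,0,0,0,0,0,0,0,0,0],
)

```text
clock: 8.35
ee_pos: [0.4505, -0.0133, 0.0656]
ee_rot: [[-0.851, 0.525, -0.001], [0.525, 0.851, -0.0], [0.001, -0.001, -1.0]]
wrist_force: [-0.6, 0.2, -1.3]
grip_width: 0.0424
```

```bash
python3 -c "
from h import *
plan([.4506,-.013,.0155],58.3,1)"
```

```text
t 8.35 pos [ 0.4505 -0.0133  0.0656] yang 58.3 F [-0.6  0.2 -1.3] w 0.0424 q7 57.1
need tool shift cm [-0.    0.03  5.01] rot [-0.05 -0.07  0.01]
-0.00, 0.03, 5.01, -0.05, -0.07, 0.01
```

>>> carry_out(
  rows=[0,0,0.8,0,0,0,0,0,0.9,0,0,0,0,0,0.9,0,0,0,0,0,0.9,0,0,0,0,0,0.7,0,0,0,0,0,0.4,0,0,0,0,0,0,0,0,0,0,0,0,0,0,0],
)

```text
clock: 9.35
ee_pos: [0.4504, -0.0132, 0.0159]
ee_rot: [[-0.851, 0.525, -0.002], [0.525, 0.851, -0.0], [0.002, -0.001, -1.0]]
wrist_force: [-0.2, -0.4, -0.2]
grip_width: 0.0422
```

```bash
python3 -c "
from h import *
plan([.4506,-.013,.0155],58.3,1)"
```

```text
t 9.35 pos [ 0.4504 -0.0132  0.0159] yang 58.3 F [-0.2 -0.4 -0.2] w 0.0422 q7 57.3
need tool shift cm [-0.01  0.03  0.04] rot [-0.07 -0.09  0.01]
-0.01, 0.03, 0.04, -0.07, -0.09, 0.01
```

>>> carry_out(
  rows=[0,0,0.1,0,0,0,0,0,0.1,0,0,0,0,0,0.05,0,0,0,0,0,0,0,0,0,0,0,0,0,0,0,0,0,0,0,0,0,0,0,0,0,0,0,0,0,0,0,0,0],
)

```text
clock: 10.35
ee_pos: [0.4509, -0.0132, 0.0152]
ee_rot: [[-0.851, 0.525, 0.001], [0.525, 0.851, 0.0], [-0.0, 0.0, -1.0]]
wrist_force: [0.2, 0.1, -1.5]
grip_width: 0.0423
```

>>> carry_out(
  rows=[0,0,0,0,0,0,0,0,0,0,0,0,0,0,0,0,0,0,0,0,-1.0,0,0,0,0,0,-2.0,0,0,0,0,0,-3.0,0,0,0,0,0,-3.0,0,0,0,0,0,-2.0,0,0,0],
  gripper=0.15,
)

```text
clock: 11.35
ee_pos: [0.4499, -0.0134, 0.1299]
ee_rot: [[-0.851, 0.526, -0.002], [0.526, 0.851, 0.0], [0.001, -0.001, -1.0]]
wrist_force: [1.2, 0.6, 0.7]
grip_width: 0.0729
```

```bash
python3 -c "
from h import *
plan([.4698,-.3131,.1],-70.7,12)
cv2.imwrite('pics/b3.png',cv2.resize(snapshot('scene')[170:290,260:420,::-1],None,fx=4,fy=4))
"
```

```text
t 11.35 pos [ 0.4499 -0.0134  0.1299] yang 58.3 F [1.2 0.6 0.7] w 0.0729 q7 56.7
need tool shift cm [-17.45 -24.45   2.98] rot [-1.1000e-01  1.0000e-02  1.2899e+02]
-1.5, -2.0, 0.2, -0.0, 0.0, 10.7
-1.8, -1.7, 0.2, -0.0, 0.0, 10.7
-2.1, -1.4, 0.2, -0.0, 0.0, 10.7
-2.3, -0.9, 0.2, -0.0, 0.0, 10.7
-2.5, -0.5, 0.2, -0.0, 0.0, 10.7
-2.5, -0.0, 0.2, -0.0, 0.0, 10.7
-2.5, 0.4, 0.2, -0.0, 0.0, 10.7
-2.3, 0.9, 0.2, -0.0, 0.0, 10.7
-2.1, 1.3, 0.2, -0.0, 0.0, 10.7
-1.9, 1.7, 0.2, -0.0, 0.0, 10.7
-1.5, 2.0, 0.2, -0.0, 0.0, 10.7
-1.1, 2.2, 0.2, -0.0, 0.0, 10.7
```

View pics/b3.png

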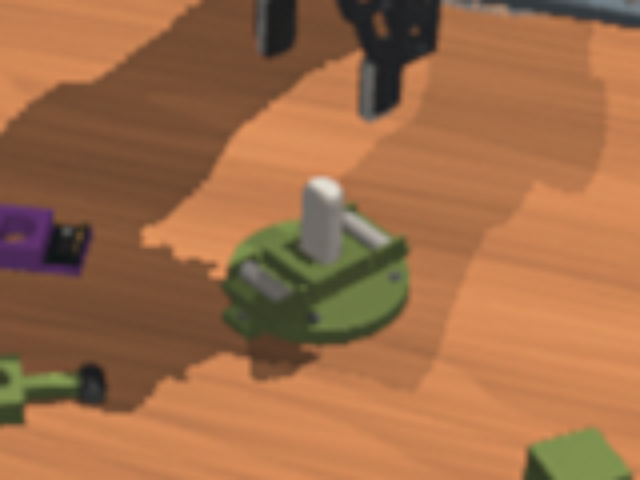

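>>> carry_out(
  rows=[-1.5,-2.0,0,0,0,10.7,-1.8,-1.7,0,0,0,10.7,-2.1,-1.4,0,0,0,10.7,-2.3,-0.9,0,0,0,10.7,-2.5,-0.5,0,0,0,10.7,-2.5,0,0,0,0,10.7,-2.5,0.4,0,0,0,10.7,-2.3,0.9,0,0,0,10.7],
)

```text
clock: 12.4
ee_pos: [0.4645, -0.2164, 0.1364]
ee_rot: [[0.469, 0.883, 0.007], [0.883, -0.469, 0.004], [0.007, 0.005, -1.0]]
wrist_force: [-0.7, 0.2, -0.8]
grip_width: 0.0729
```

```bash
python3 -c "
from h import *
plan([.4698,-.3131,.1],-70.7,6)
"
```

```text
t 12.4 pos [ 0.4645 -0.2164  0.1364] yang -27.9 F [-0.7  0.2 -0.8] w 0.0729 q7 13.7
need tool shift cm [-8.32  4.98  3.6 ] rot [ 0.12 -0.47 42.75]
-1.4, 0.8, 0.6, 0.0, -0.1, 7.1
-1.3, 1.0, 0.6, 0.0, -0.1, 7.1
-1.1, 1.1, 0.6, 0.0, -0.1, 7.1
-1.0, 1.3, 0.6, 0.0, -0.1, 7.1
-0.8, 1.4, 0.6, 0.0, -0.1, 7.1
-0.6, 1.5, 0.6, 0.0, -0.1, 7.1
```

>>> carry_out(
  rows=[-1.4,0.8,0.6,0,-0.1,7.1,-1.3,1.0,0.6,0,-0.1,7.1,-1.1,1.1,0.6,0,-0.1,7.1,-1.0,1.3,0.6,0,-0.1,7.1,-0.8,1.4,0.6,0,0,7.1,-0.6,1.5,0.6,0,0,6.8,0,0,0.5,0,0,0,0,0,0,0,0,0],
)

```text
clock: 13.4
ee_pos: [0.4686, -0.3153, 0.0964]
ee_rot: [[0.949, 0.315, 0.005], [0.315, -0.949, 0.002], [0.005, 0.0, -1.0]]
wrist_force: [-0.0, 1.0, 0.2]
grip_width: 0.0724
```

```bash
python3 -c "
from h import *
plan([.4698,-.3131,.04],-70.7,1)
"
```

```text
t 13.4 pos [ 0.4686 -0.3153  0.0964] yang -71.6 F [-0.   1.   0.2] w 0.0724 q7 -9.1
need tool shift cm [ 0.15 -0.17  5.64] rot [ 0.01 -0.31 -0.93]
0.15, -0.17, 5.64, 0.01, -0.31, -0.93
```

>>> carry_out(
  rows=[0.15,-0.15,1.0,0,-0.3,-0.9,0,0,1.3,0,0,0,0,0,1.3,0,0,0,0,0,1.2,0,0,0,0,0,0.7,0,0,0,0,0,0.3,0,0,0,0,0,0,0,0,0,0,0,0,0,0,0],
)

```text
clock: 14.4
ee_pos: [0.4699, -0.3114, 0.0344]
ee_rot: [[0.942, 0.336, 0.0], [0.336, -0.942, 0.001], [0.0, -0.001, -1.0]]
wrist_force: [0.2, 0.0, -0.3]
grip_width: 0.0728
```

```bash
python3 -c "
from h import *
plan([.4698,-.3131,.003],-70.7,1)
cv2.imwrite('pics/d1.png',cv2.resize(snapshot('scene')[150:270,140:300,::-1],None,fx=4,fy=4))
"
```

```text
t 14.4 pos [ 0.4699 -0.3114  0.0344] yang -70.4 F [ 0.2  0.  -0.3] w 0.0728 q7 -4.8
need tool shift cm [-0.06  0.16  3.14] rot [-0.07 -0.03  0.32]
-0.06, 0.16, 3.14, -0.07, -0.03, 0.32
```

View pics/d1.png

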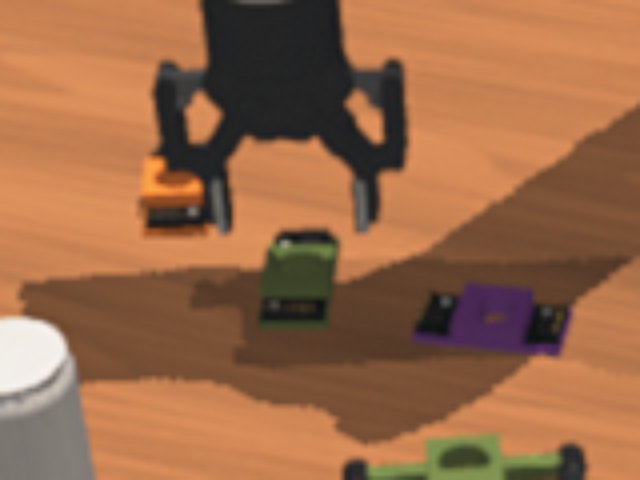

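The olive carrier (crop ~(298,280)) is centred between the fingers, and the orange and purple ones are clear. I'll go down and close.

>>> carry_out(
  rows=[-0.05,0.15,0.8,0,0,0.3,0,0,1.0,0,0,0,0,0,0.8,0,0,0,0,0,0.3,0,0,0,0,0,0,0,0,0,0,0,0,0,0,0,0,0,0,0,0,0,0,0,0,0,0,0],
)

```text
clock: 15.45
ee_pos: [0.4702, -0.3132, 0.0037]
ee_rot: [[0.944, 0.331, 0.001], [0.331, -0.944, 0.001], [0.001, -0.001, -1.0]]
wrist_force: [0.8, 0.2, -0.3]
grip_width: 0.0725
```

```bash
python3 -c "
from h import *
plan([.4698,-.3131,.003],-70.7,1)
"
```

```text
t 15.45 pos [ 0.4702 -0.3132  0.0037] yang -70.7 F [ 0.8  0.2 -0.3] w 0.0725 q7 -3.0
need tool shift cm [-0.04 -0.03  0.07] rot [-0.03 -0.06  0.  ]
-0.04, -0.03, 0.07, -0.03, -0.06, 0.00
```

>>> carry_out(
  rows=[-0.05,0,0,0,0,0,0,0,0,0,0,0,0,0,0,0,0,0,0,0,0,0,0,0,0,0,0,0,0,0,0,0,0,0,0,0,0,0,0,0,0,0,0,0,0,0,0,0],
  gripper=1.0,
)

```text
clock: 16.45
ee_pos: [0.4699, -0.3135, 0.0043]
ee_rot: [[0.944, 0.331, 0.002], [0.331, -0.944, 0.001], [0.002, -0.0, -1.0]]
wrist_force: [-0.1, 0.0, 1.0]
grip_width: 0.0383
```

>>> carry_out(
  rows=[0,0,-1.0,0,0,0,0,0,-2.5,0,0,0,0,0,-3.0,0,0,0,0,0,-3.0,0,0,0,0,0,-1.0,0,0,0,0,0,0,0,0,0,0,0,0,0,0,0,0,0,0,0,0,0],
)

```text
clock: 17.45
ee_pos: [0.4686, -0.3126, 0.1122]
ee_rot: [[0.944, 0.33, -0.001], [0.33, -0.944, 0.002], [-0.0, -0.003, -1.0]]
wrist_force: [0.6, 0.2, -0.3]
grip_width: 0.0385
```

```bash
python3 -c "
from h import *
plan([.4506,-.013,.105],-121.7,8)
cv2.imwrite('pics/d2.png',cv2.resize(snapshot('scene')[130:250,140:300,::-1],None,fx=4,fy=4))
"
```

```text
t 17.45 pos [ 0.4686 -0.3126  0.1122] yang -70.7 F [ 0.6  0.2 -0.3] w 0.0385 q7 -9.7
need tool shift cm [  8.2  -28.87   0.8 ] rot [-0.14  0.1  50.98]
1.0, -3.6, 0.1, -0.0, 0.0, 6.4
0.6, -3.7, 0.1, -0.0, 0.0, 6.4
0.2, -3.7, 0.1, -0.0, 0.0, 6.4
-0.2, -3.7, 0.1, -0.0, 0.0, 6.4
-0.6, -3.7, 0.1, -0.0, 0.0, 6.4
-1.0, -3.6, 0.1, -0.0, 0.0, 6.4
-1.4, -3.5, 0.1, -0.0, 0.0, 6.4
-1.8, -3.3, 0.1, -0.0, 0.0, 6.4
```

View pics/d2.png

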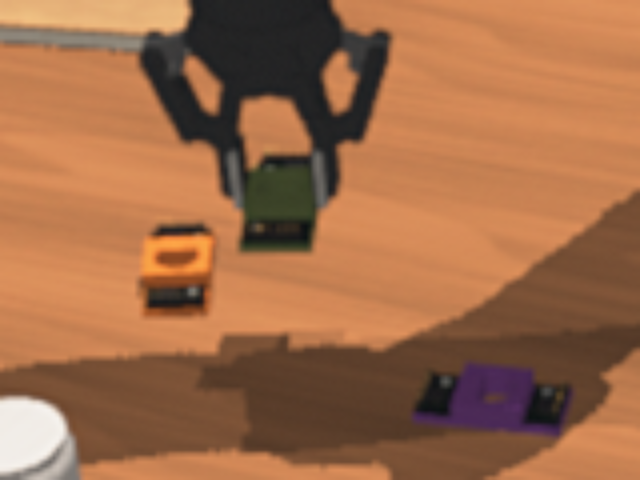

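>>> carry_out(
  rows=[1.0,-3.6,0,0,0,6.4,0.6,-3.7,0,0,0,6.4,0.2,-3.7,0,0,0,6.4,-0.2,-3.7,0,0,0,6.4,-0.6,-3.7,0,0,0,6.4,-1.0,-3.6,0,0,0,6.4,-1.4,-3.5,0,0,0,6.4,-1.5,-3.0,0,0,0,6.0],
)

```text
clock: 18.5
ee_pos: [0.4552, -0.0126, 0.1092]
ee_rot: [[0.834, -0.552, -0.006], [-0.552, -0.834, 0.0], [-0.005, 0.003, -1.0]]
wrist_force: [-0.9, -0.3, -1.9]
grip_width: 0.0385
```

```bash
python3 -c "
from h import *
plan([.4506,-.013,.09],-121.7,1)
"
```

```text
t 18.5 pos [ 0.4552 -0.0126  0.1092] yang -123.5 F [-0.9 -0.3 -1.9] w 0.0385 q7 -74.0
need tool shift cm [-0.35  0.28  1.92] rot [ 0.18  0.3  -1.82]
-0.35, 0.28, 1.92, 0.18, 0.30, -1.82
```

>>> carry_out(
  rows=[-0.2,0.2,0.3,0.1,0.2,-1.0,-0.15,0.1,0.4,0.1,0.1,-0.8,0,0,0.4,0,0,0,0,0,0.4,0,0,0,0,0,0.3,0,0,0,0,0,0,0,0,0,0,0,0,0,0,0,0,0,0,0,0,0],
)

```text
clock: 19.5
ee_pos: [0.4502, -0.0139, 0.0892]
ee_rot: [[0.852, -0.524, -0.001], [-0.524, -0.852, -0.001], [-0.0, 0.001, -1.0]]
wrist_force: [-0.9, -1.1, 0.1]
grip_width: 0.0382
```

```bash
python3 -c "
from h import *
plan([.4506,-.013,.067],-121.7,1)
cv2.imwrite('pics/d3.png',cv2.resize(snapshot('scene')[170:290,260:420,::-1],None,fx=4,fy=4))
"
```

```text
t 19.5 pos [ 0.4502 -0.0139  0.0892] yang -121.6 F [-0.9 -1.1  0.1] w 0.0382 q7 -69.7
need tool shift cm [-0.01 -0.1   2.22] rot [0.07 0.03 0.1 ]
-0.01, -0.10, 2.22, 0.07, 0.03, 0.10
```

View pics/d3.png

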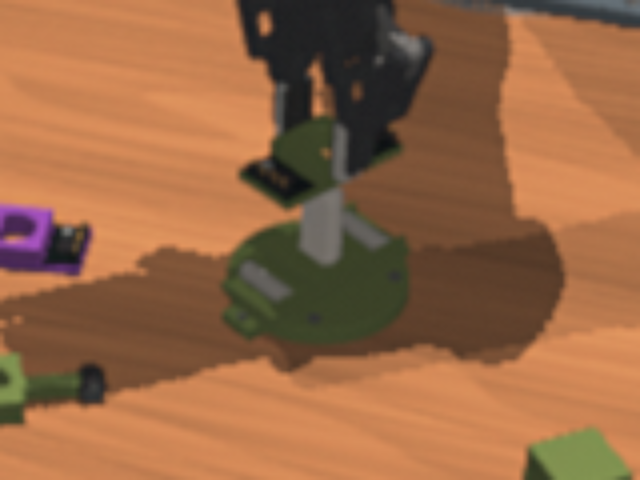

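>>> carry_out(
  rows=[0,-0.1,0.3,0,0,0,0,0,0.3,0,0,0,0,0,0.3,0,0,0,0,0,0.3,0,0,0,0,0,0.3,0,0,0,0,0,0.3,0,0,0,0,0,0.3,0,0,0,0,0,0,0,0,0],
)

```text
clock: 20.55
ee_pos: [0.4507, -0.0127, 0.0666]
ee_rot: [[0.852, -0.523, -0.001], [-0.523, -0.852, -0.001], [-0.001, 0.001, -1.0]]
wrist_force: [0.0, 0.8, 0.2]
grip_width: 0.0386
```

```bash
python3 -c "
from h import *
plan([.4506,-.013,.0323],-121.7,1)
"
```

```text
t 20.55 pos [ 0.4507 -0.0127  0.0666] yang -121.6 F [0.  0.8 0.2] w 0.0386 q7 -67.0
need tool shift cm [0.   0.03 3.43] rot [0.07 0.04 0.13]
0.00, 0.03, 3.43, 0.07, 0.04, 0.13
```

>>> carry_out(
  rows=[0,0,0.7,0,0,0,0,0,0.8,0,0,0,0,0,0.8,0,0,0,0,0,0.6,0,0,0,0,0,0.3,0,0,0,0,0,0.1,0,0,0,0,0,0.05,0,0,0,0,0,0,0,0,0],
)

```text
clock: 21.55
ee_pos: [0.4508, -0.0128, 0.0325]
ee_rot: [[0.851, -0.525, 0.001], [-0.525, -0.851, 0.002], [-0.0, -0.002, -1.0]]
wrist_force: [-0.2, -0.8, -0.5]
grip_width: 0.0382
```

```bash
python3 -c "
from h import *
plan([.4506,-.013,.0323],-121.7,1)
"
```

```text
t 21.55 pos [ 0.4508 -0.0128  0.0325] yang -121.6 F [-0.2 -0.8 -0.5] w 0.0382 q7 -63.3
need tool shift cm [-0.01  0.03  0.02] rot [-0.13  0.03  0.06]
-0.01, 0.03, 0.02, -0.13, 0.03, 0.06
```

>>> carry_out(
  rows=[0,0,0.1,0,0,0,0,0,0.1,0,0,0,0,0,0.05,0,0,0,0,0,0,0,0,0,0,0,0,0,0,0,0,0,0,0,0,0,0,0,0,0,0,0,0,0,0,0,0,0],
)

```text
clock: 22.55
ee_pos: [0.4509, -0.0128, 0.0323]
ee_rot: [[0.851, -0.526, 0.004], [-0.526, -0.851, 0.006], [0.0, -0.007, -1.0]]
wrist_force: [-1.3, 0.7, 3.9]
grip_width: 0.0384
```

>>> carry_out(
  rows=[0,0,0,0,0,0,0,0,0,0,0,0,0,0,0,0,0,0,0,0,-1.0,0,0,0,0,0,-2.0,0,0,0,0,0,-3.0,0,0,0,0,0,-2.5,0,0,0,0,0,-1.5,0,0,0],
  gripper=0.15,
)

```text
clock: 23.55
ee_pos: [0.4495, -0.0143, 0.1366]
ee_rot: [[0.85, -0.527, 0.001], [-0.527, -0.85, 0.004], [-0.002, -0.004, -1.0]]
wrist_force: [-0.6, -0.4, -1.1]
grip_width: 0.0727
```

```bash
python3 -c "
from h import *
plan([.6038,-.1531,.11],25.5,15)
cv2.imwrite('pics/d4.png',cv2.resize(snapshot('scene')[170:290,220:380,::-1],None,fx=4,fy=4))
"
```

```text
t 23.55 pos [ 0.4495 -0.0143  0.1366] yang -121.8 F [-0.6 -0.4 -1.1] w 0.0727 q7 -76.6
need tool shift cm [20.44  3.66  2.61] rot [  -0.2    -0.27 -147.34]
1.4, 0.2, 0.2, -0.0, -0.0, -9.8
1.3, 0.5, 0.2, -0.0, -0.0, -9.8
1.2, 0.7, 0.2, -0.0, -0.0, -9.8
1.1, 0.9, 0.2, -0.0, -0.0, -9.8
0.9, 1.1, 0.2, -0.0, -0.0, -9.8
0.7, 1.2, 0.2, -0.0, -0.0, -9.8
0.5, 1.3, 0.2, -0.0, -0.0, -9.8
0.3, 1.4, 0.2, -0.0, -0.0, -9.8
0.0, 1.4, 0.2, -0.0, -0.0, -9.8
-0.2, 1.4, 0.2, -0.0, -0.0, -9.8
-0.4, 1.3, 0.2, -0.0, -0.0, -9.8
-0.7, 1.2, 0.2, -0.0, -0.0, -9.8
-0.9, 1.1, 0.2, -0.0, -0.0, -9.8
-1.0, 0.9, 0.2, -0.0, -0.0, -9.8
-1.2, 0.7, 0.2, -0.0, -0.0, -9.8
```

View pics/d4.png

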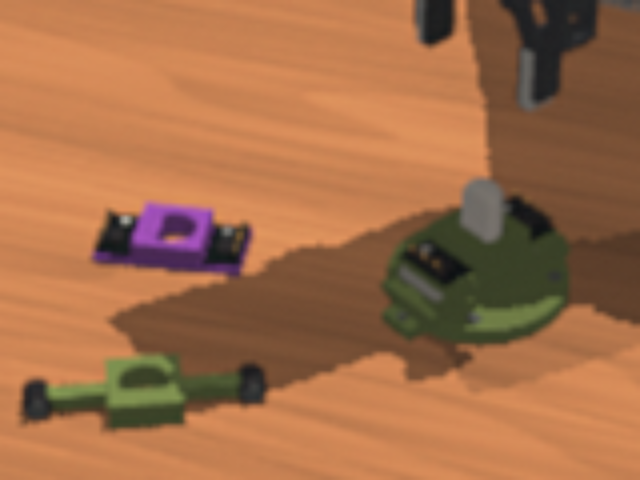

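>>> carry_out(
  rows=[1.4,0.2,0.1,0,0,-9.8,1.3,0.5,0.1,0,0,-9.8,1.2,0.7,0.1,0,0,-9.8,1.1,0.9,0.1,0,0,-9.8,0.9,1.1,0.1,0,0,-9.8,0.7,1.2,0.1,0,0,-9.8,0.5,1.3,0.1,0,0,-9.8,0.3,1.4,0.1,0,0,-9.8],
)

```text
clock: 24.6
ee_pos: [0.5352, -0.09, 0.1303]
ee_rot: [[0.655, 0.755, 0.001], [0.755, -0.655, 0.003], [0.003, -0.002, -1.0]]
wrist_force: [-0.8, 0.1, 0.6]
grip_width: 0.0725
```

```bash
python3 -c "
from h import *
plan([.6038,-.1531,.1],25.5,7)
"
```

```text
t 24.6 pos [ 0.5352 -0.09    0.1303] yang -40.9 F [-0.8  0.1  0.6] w 0.0725 q7 -11.0
need tool shift cm [-0.28  9.32  3.01] rot [ 2.000e-02 -2.100e-01 -6.643e+01]
-0.0, 1.3, 0.4, 0.0, -0.0, -9.5
-0.3, 1.3, 0.4, 0.0, -0.0, -9.5
-0.5, 1.2, 0.4, 0.0, -0.0, -9.5
-0.7, 1.2, 0.4, 0.0, -0.0, -9.5
-0.9, 1.0, 0.4, 0.0, -0.0, -9.5
-1.0, 0.9, 0.4, 0.0, -0.0, -9.5
-1.1, 0.7, 0.4, 0.0, -0.0, -9.5
```

>>> carry_out(
  rows=[0,1.3,0.4,0,0,-9.5,-0.3,1.3,0.4,0,0,-9.5,-0.5,1.2,0.4,0,0,-9.5,-0.7,1.2,0.4,0,0,-9.5,-0.9,1.0,0.4,0,0,-9.5,-1.0,0.9,0.4,0,0,-9.5,-1.1,0.7,0.4,0,0,-9.5,0,0,0,0,0,0],
)

```text
clock: 25.6
ee_pos: [0.6042, -0.1569, 0.1005]
ee_rot: [[-0.463, 0.887, -0.003], [0.887, 0.463, 0.001], [0.002, -0.002, -1.0]]
wrist_force: [-0.5, 0.5, -0.7]
grip_width: 0.0732
```

```bash
python3 -c "
from h import *
plan([.6038,-.1531,.035],25.5,1)
"
```

```text
t 25.6 pos [ 0.6042 -0.1569  0.1005] yang 27.6 F [-0.5  0.5 -0.7] w 0.0732 q7 46.2
need tool shift cm [0.34 0.16 6.55] rot [-0.12 -0.12  2.06]
0.34, 0.16, 6.55, -0.12, -0.12, 2.06
```

>>> carry_out(
  rows=[0.2,0.1,1.0,0,0,1.0,0.15,0.05,1.4,0,0,1.0,0,0,1.4,0,0,0,0,0,1.3,0,0,0,0,0,0.8,0,0,0,0,0,0.5,0,0,0,0,0,0,0,0,0,0,0,0,0,0,0],
)

```text
clock: 26.6
ee_pos: [0.602, -0.151, 0.0314]
ee_rot: [[-0.423, 0.906, -0.005], [0.906, 0.423, 0.001], [0.003, -0.004, -1.0]]
wrist_force: [0.4, -0.1, -1.1]
grip_width: 0.0727
```

```bash
python3 -c "
from h import *
plan([.6038,-.1531,.003],25.5,1)
cv2.imwrite('pics/e1.png',cv2.resize(snapshot('scene')[200:320,180:340,::-1],None,fx=4,fy=4))
"
```

```text
t 26.6 pos [ 0.602  -0.151   0.0314] yang 25.0 F [ 0.4 -0.1 -1.1] w 0.0727 q7 44.8
need tool shift cm [-0.27  0.09  2.84] rot [-0.25 -0.19 -0.49]
-0.27, 0.09, 2.84, -0.25, -0.19, -0.49
```

View pics/e1.png

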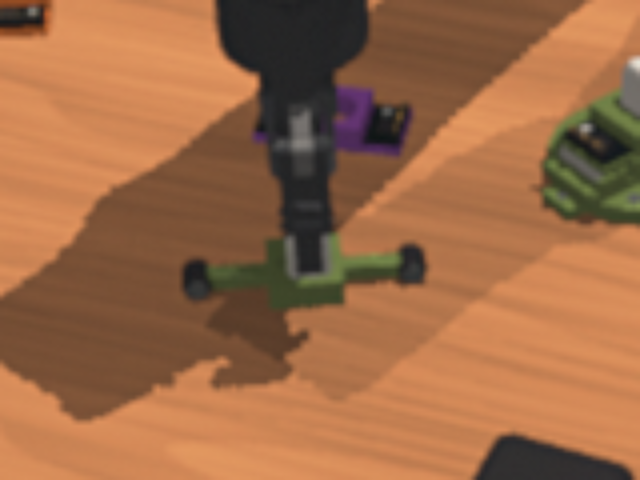

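>>> carry_out(
  rows=[-0.15,0.05,0.7,-0.2,-0.1,-0.2,-0.1,0.05,0.9,0,0,-0.2,0,0,0.7,0,0,0,0,0,0.4,0,0,0,0,0,0,0,0,0,0,0,0,0,0,0,0,0,0,0,0,0,0,0,0,0,0,0],
)

```text
clock: 27.65
ee_pos: [0.6044, -0.1532, 0.0031]
ee_rot: [[-0.429, 0.903, -0.0], [0.903, 0.429, 0.001], [0.001, 0.0, -1.0]]
wrist_force: [0.6, -0.3, 0.1]
grip_width: 0.073
```

```bash
python3 -c "
from h import *
plan([.6038,-.1531,.0035],25.5,1)
"
```

```text
t 27.65 pos [ 0.6044 -0.1532  0.0031] yang 25.4 F [ 0.6 -0.3  0.1] w 0.073 q7 45.7
need tool shift cm [ 0.03 -0.06 -0.04] rot [ 0.02 -0.04 -0.07]
0.03, -0.06, -0.04, 0.02, -0.04, -0.07
```

>>> carry_out(
  rows=[0.05,-0.05,-0.05,0,0,0,0,0,0,0,0,0,0,0,0,0,0,0,0,0,0,0,0,0,0,0,0,0,0,0,0,0,0,0,0,0,0,0,0,0,0,0,0,0,0,0,0,0],
  gripper=1.0,
)

```text
clock: 28.65
ee_pos: [0.6039, -0.1528, 0.0043]
ee_rot: [[-0.429, 0.903, 0.001], [0.903, 0.429, 0.001], [0.0, 0.001, -1.0]]
wrist_force: [0.2, 0.7, 1.6]
grip_width: 0.0379
```

>>> carry_out(
  rows=[0,0,-1.0,0,0,0,0,0,-2.5,0,0,0,0,0,-3.0,0,0,0,0,0,-3.0,0,0,0,0,0,-1.0,0,0,0,0,0,0,0,0,0,0,0,0,0,0,0,0,0,0,0,0,0],
)

```text
clock: 29.65
ee_pos: [0.6023, -0.1526, 0.1117]
ee_rot: [[-0.429, 0.903, -0.003], [0.903, 0.429, 0.001], [0.003, -0.002, -1.0]]
wrist_force: [0.8, 0.0, -0.4]
grip_width: 0.0385
```

```bash
python3 -c "
from h import *
plan([.4506,-.013,.11],-31.7,8)
cv2.imwrite('pics/e2.png',cv2.resize(snapshot('scene')[160:280,180:340,::-1],None,fx=4,fy=4))
"
```

```text
t 29.65 pos [ 0.6023 -0.1526  0.1117] yang 25.4 F [ 0.8  0.  -0.4] w 0.0385 q7 44.1
need tool shift cm [19.12 -7.71  0.23] rot [-0.18 -0.08 57.13]
2.4, -1.0, 0.0, -0.0, -0.0, 7.1
2.3, -1.3, 0.0, -0.0, -0.0, 7.1
2.1, -1.5, 0.0, -0.0, -0.0, 7.1
1.9, -1.8, 0.0, -0.0, -0.0, 7.1
1.6, -2.0, 0.0, -0.0, -0.0, 7.1
1.4, -2.2, 0.0, -0.0, -0.0, 7.1
1.1, -2.3, 0.0, -0.0, -0.0, 7.1
0.8, -2.5, 0.0, -0.0, -0.0, 7.1
```

View pics/e2.png

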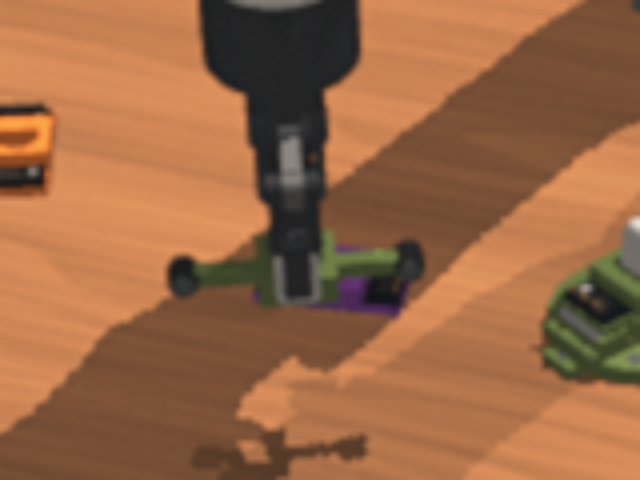

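>>> carry_out(
  rows=[2.4,-1.0,0,0,0,7.1,2.3,-1.3,0,0,0,7.1,2.1,-1.5,0,0,0,7.1,1.9,-1.8,0,0,0,7.1,1.6,-2.0,0,0,0,7.1,1.4,-2.2,0,0,0,7.1,1.1,-2.3,0,0,0,7.1,0.6,-2.2,0,0,0,6.5],
)

```text
clock: 30.7
ee_pos: [0.4467, -0.0111, 0.1081]
ee_rot: [[0.541, 0.841, -0.009], [0.841, -0.541, 0.0], [-0.005, -0.008, -1.0]]
wrist_force: [-0.6, -0.0, -0.9]
grip_width: 0.0379
```

```bash
python3 -c "
from h import *
plan([.4506,-.013,.09],-31.7,1)
"
```

```text
t 30.7 pos [ 0.4467 -0.0111  0.1081] yang -32.7 F [-0.6 -0.  -0.9] w 0.0379 q7 -10.7
need tool shift cm [0.05 0.45 1.8 ] rot [-0.47  0.26 -1.03]
0.05, 0.45, 1.80, -0.47, 0.26, -1.03
```

>>> carry_out(
  rows=[0.05,0.3,0.3,-0.3,0.2,-0.6,0,0.15,0.4,-0.2,0.1,-0.4,0,0,0.4,0,0,0,0,0,0.3,0,0,0,0,0,0.2,0,0,0,0,0,0,0,0,0,0,0,0,0,0,0,0,0,0,0,0,0],
)

```text
clock: 31.7
ee_pos: [0.4512, -0.0138, 0.0902]
ee_rot: [[0.523, 0.852, 0.0], [0.852, -0.523, -0.001], [-0.0, 0.001, -1.0]]
wrist_force: [-0.8, -0.5, -0.7]
grip_width: 0.0378
```

```bash
python3 -c "
from h import *
plan([.4506,-.013,.067],-31.7,1)
cv2.imwrite('pics/e3.png',cv2.resize(snapshot('scene')[170:290,260:420,::-1],None,fx=4,fy=4))
"
```

```text
t 31.7 pos [ 0.4512 -0.0138  0.0902] yang -31.6 F [-0.8 -0.5 -0.7] w 0.0378 q7 -8.0
need tool shift cm [ 0.04 -0.09  2.32] rot [0.03 0.02 0.14]
0.04, -0.09, 2.32, 0.03, 0.02, 0.14
```

View pics/e3.png

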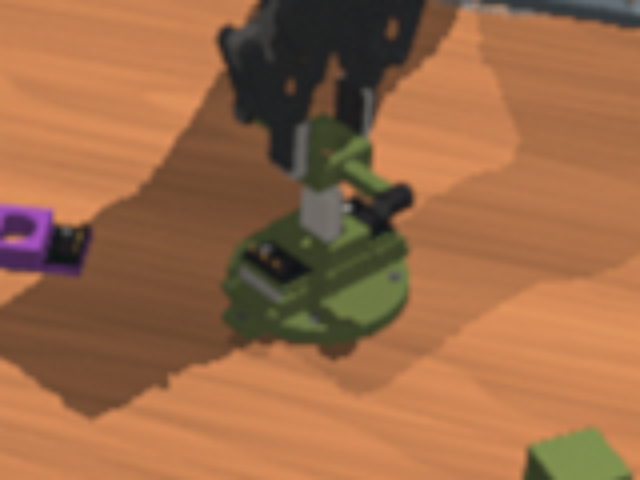

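>>> carry_out(
  rows=[0.05,-0.1,0.3,0,0,0,0,0,0.3,0,0,0,0,0,0.3,0,0,0,0,0,0.3,0,0,0,0,0,0.3,0,0,0,0,0,0.3,0,0,0,0,0,0.3,0,0,0,0,0,0.1,0,0,0],
)

```text
clock: 32.75
ee_pos: [0.4506, -0.0126, 0.0666]
ee_rot: [[0.523, 0.852, 0.0], [0.852, -0.523, -0.001], [-0.0, 0.001, -1.0]]
wrist_force: [-0.2, -0.7, -1.0]
grip_width: 0.0381
```

```bash
python3 -c "
from h import *
plan([.4506,-.013,.0483],-31.7,1)
"
```

```text
t 32.75 pos [ 0.4506 -0.0126  0.0666] yang -31.5 F [-0.2 -0.7 -1. ] w 0.0381 q7 -6.1
need tool shift cm [-0.03  0.02  1.83] rot [0.03 0.02 0.15]
-0.03, 0.02, 1.83, 0.03, 0.02, 0.15
```

>>> carry_out(
  rows=[0,0,0.5,0,0,0,0,0,0.5,0,0,0,0,0,0.4,0,0,0,0,0,0.3,0,0,0,0,0,0.15,0,0,0,0,0,0.1,0,0,0,0,0,0.05,0,0,0,0,0,0,0,0,0],
)

```text
clock: 33.75
ee_pos: [0.4507, -0.0127, 0.0483]
ee_rot: [[0.524, 0.852, 0.003], [0.852, -0.524, 0.002], [0.004, 0.001, -1.0]]
wrist_force: [-0.6, -0.7, -1.1]
grip_width: 0.0384
```

```bash
python3 -c "
from h import *
plan([.4506,-.013,.0483],-31.7,1)
"
```

```text
t 33.75 pos [ 0.4507 -0.0127  0.0483] yang -31.6 F [-0.6 -0.7 -1.1] w 0.0384 q7 -4.4
need tool shift cm [-0.03  0.01  0.  ] rot [ 0.08 -0.21  0.08]
-0.03, 0.01, 0.00, 0.08, -0.21, 0.08
```

>>> carry_out(
  rows=[0,0,0.1,0,0,0,0,0,0.1,0,0,0,0,0,0.05,0,0,0,0,0,0,0,0,0,0,0,0,0,0,0,0,0,0,0,0,0,0,0,0,0,0,0,0,0,0,0,0,0],
)

```text
clock: 34.75
ee_pos: [0.4508, -0.0126, 0.0482]
ee_rot: [[0.525, 0.851, 0.005], [0.851, -0.525, 0.005], [0.007, 0.002, -1.0]]
wrist_force: [0.1, 0.0, 4.6]
grip_width: 0.0385
```

>>> carry_out(
  rows=[0,0,0,0,0,0,0,0,0,0,0,0,0,0,0,0,0,0,0,0,-1.0,0,0,0,0,0,-2.0,0,0,0,0,0,-2.5,0,0,0,0,0,-2.0,0,0,0,0,0,-1.0,0,0,0],
  gripper=0.15,
)

```text
clock: 35.75
ee_pos: [0.4498, -0.0135, 0.1368]
ee_rot: [[0.526, 0.851, 0.003], [0.851, -0.526, 0.004], [0.006, 0.001, -1.0]]
wrist_force: [-0.4, -0.2, -0.4]
grip_width: 0.072
```

```bash
python3 -c "
from h import *
plan([.5808,.161,.11],-49.4,8)
cv2.imwrite('pics/e4.png',cv2.resize(snapshot('scene')[190:310,260:420,::-1],None,fx=4,fy=4))
"
```

```text
t 35.75 pos [ 0.4498 -0.0135  0.1368] yang -31.7 F [-0.4 -0.2 -0.4] w 0.072 q7 -11.6
need tool shift cm [21.71  1.97  2.81] rot [-0.02 -0.32 17.68]
2.7, 0.2, 0.4, -0.0, -0.0, 2.2
2.7, 0.1, 0.3, -0.0, -0.0, 2.2
2.7, 0.0, 0.3, -0.0, -0.0, 2.2
2.7, -0.1, 0.3, -0.0, -0.0, 2.2
2.7, -0.2, 0.3, -0.0, -0.0, 2.2
2.7, -0.3, 0.3, -0.0, -0.0, 2.2
2.7, -0.4, 0.3, -0.0, -0.0, 2.2
2.7, -0.5, 0.3, -0.0, -0.0, 2.2
```

View pics/e4.png

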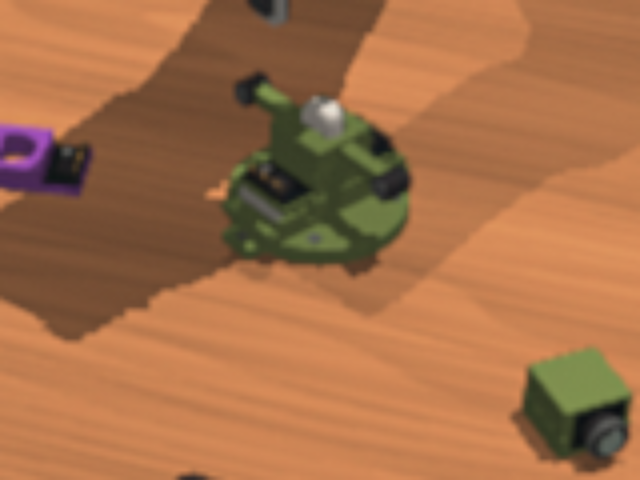

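>>> carry_out(
  rows=[2.7,0.2,0.3,0,0,2.2,2.7,0.1,0.3,0,0,2.2,2.7,0,0.3,0,0,2.2,2.7,-0.1,0.3,0,0,2.2,2.7,-0.2,0.3,0,0,2.2,2.7,-0.3,0.3,0,0,2.2,2.7,-0.4,0.3,0,0,2.2,2.5,-0.5,0.3,0,0,2.0],
)

```text
clock: 36.8
ee_pos: [0.5794, 0.1633, 0.1114]
ee_rot: [[0.765, 0.644, 0.0], [0.644, -0.765, 0.004], [0.003, -0.003, -1.0]]
wrist_force: [0.2, 0.4, 0.8]
grip_width: 0.0726
```

```bash
python3 -c "
from h import *
plan([.5808,.161,.05],-49.4,1)
"
```

```text
t 36.8 pos [0.5794 0.1633 0.1114] yang -49.9 F [0.2 0.4 0.8] w 0.0726 q7 -41.2
need tool shift cm [-0.06  0.29  6.14] rot [-0.17 -0.16 -0.48]
-0.06, 0.29, 6.14, -0.17, -0.16, -0.48
```

>>> carry_out(
  rows=[0,0.15,1.0,-0.1,-0.1,-0.3,0,0.1,1.3,0,0,-0.2,0,0,1.3,0,0,0,0,0,1.2,0,0,0,0,0,0.8,0,0,0,0,0,0.3,0,0,0,0,0,0,0,0,0,0,0,0,0,0,0],
)

```text
clock: 37.8
ee_pos: [0.5796, 0.1602, 0.047]
ee_rot: [[0.759, 0.651, -0.003], [0.651, -0.759, 0.0], [-0.002, -0.002, -1.0]]
wrist_force: [-0.5, -0.6, 0.1]
grip_width: 0.0728
```

```bash
python3 -c "
from h import *
plan([.5808,.161,.016],-49.4,1)
cv2.imwrite('pics/f1.png',cv2.resize(snapshot('scene')[220:340,320:480,::-1],None,fx=4,fy=4))
"
```

```text
t 37.8 pos [0.5796 0.1602 0.047 ] yang -49.4 F [-0.5 -0.6  0.1] w 0.0728 q7 -37.5
need tool shift cm [0.15 0.03 3.1 ] rot [-0.12  0.12  0.04]
0.15, 0.03, 3.10, -0.12, 0.12, 0.04
```

View pics/f1.png

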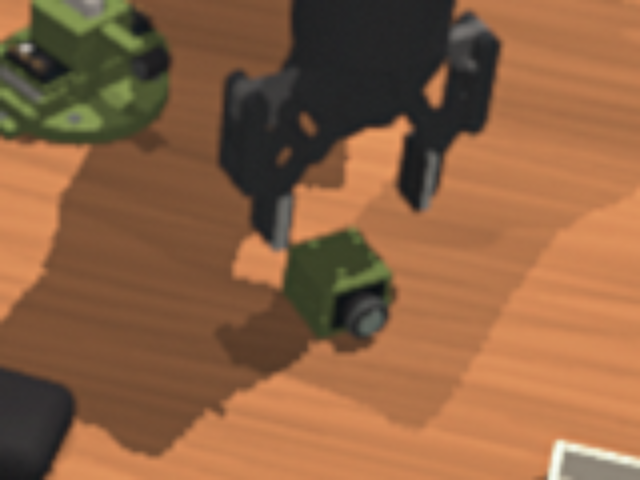

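>>> carry_out(
  rows=[0.1,0.05,0.8,0,0.1,0,0.05,0,0.9,0,0,0,0,0,0.8,0,0,0,0,0,0.4,0,0,0,0,0,0,0,0,0,0,0,0,0,0,0,0,0,0,0,0,0,0,0,0,0,0,0],
)

```text
clock: 38.85
ee_pos: [0.5814, 0.1612, 0.0163]
ee_rot: [[0.759, 0.652, -0.001], [0.652, -0.759, 0.002], [0.001, -0.002, -1.0]]
wrist_force: [-1.2, 0.7, -0.5]
grip_width: 0.0727
```

```bash
python3 -c "
from h import *
plan([.5808,.161,.016],-49.4,1)
"
```

```text
t 38.85 pos [0.5814 0.1612 0.0163] yang -49.3 F [-1.2  0.7 -0.5] w 0.0727 q7 -35.9
need tool shift cm [-0.06 -0.02  0.03] rot [-0.1  -0.03  0.07]
-0.06, -0.02, 0.03, -0.10, -0.03, 0.07
```

>>> carry_out(
  rows=[-0.05,0,0,0,0,0,0,0,0,0,0,0,0,0,0,0,0,0,0,0,0,0,0,0,0,0,0,0,0,0,0,0,0,0,0,0,0,0,0,0,0,0,0,0,0,0,0,0],
  gripper=1.0,
)

```text
clock: 39.85
ee_pos: [0.5811, 0.1609, 0.0169]
ee_rot: [[0.758, 0.652, -0.0], [0.652, -0.758, 0.002], [0.001, -0.002, -1.0]]
wrist_force: [0.2, 0.2, 0.5]
grip_width: 0.0385
```

>>> carry_out(
  rows=[0,0,-1.0,0,0,0,0,0,-2.5,0,0,0,0,0,-3.0,0,0,0,0,0,-3.0,0,0,0,0,0,-1.0,0,0,0,0,0,0,0,0,0,0,0,0,0,0,0,0,0,0,0,0,0],
)

```text
clock: 40.85
ee_pos: [0.5797, 0.1604, 0.1247]
ee_rot: [[0.759, 0.651, -0.003], [0.651, -0.759, 0.001], [-0.002, -0.003, -1.0]]
wrist_force: [-0.2, -0.1, -2.4]
grip_width: 0.0389
```

```bash
python3 -c "
from h import *
plan([.4506,-.013,.12],-121.7,8)
cv2.imwrite('pics/f2.png',cv2.resize(snapshot('scene')[180:300,320:480,::-1],None,fx=4,fy=4))
"
```

```text
t 40.85 pos [0.5797 0.1604 0.1247] yang -49.4 F [-0.2 -0.1 -2.4] w 0.0389 q7 -41.3
need tool shift cm [-21.09   4.75   0.5 ] rot [-0.08  0.2  72.34]
-2.6, 0.6, 0.1, -0.0, 0.0, 9.0
-2.5, 1.0, 0.1, -0.0, 0.0, 9.0
-2.3, 1.4, 0.1, -0.0, 0.0, 9.0
-2.1, 1.7, 0.1, -0.0, 0.0, 9.0
-1.8, 2.0, 0.1, -0.0, 0.0, 9.0
-1.4, 2.3, 0.1, -0.0, 0.0, 9.0
-1.1, 2.5, 0.1, -0.0, 0.0, 9.0
-0.7, 2.6, 0.1, -0.0, 0.0, 9.0
```

View pics/f2.png

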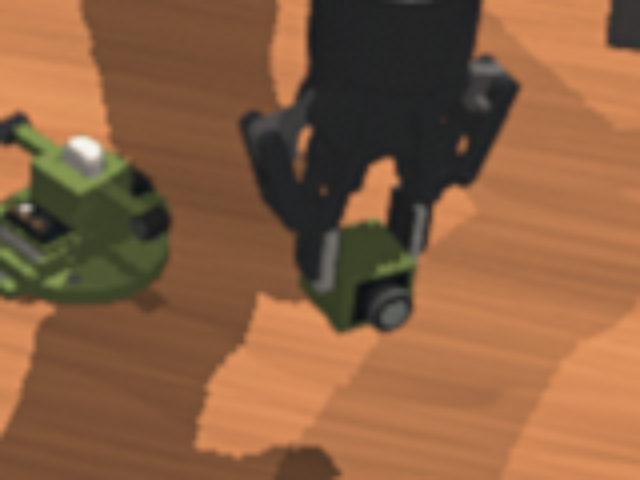

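>>> carry_out(
  rows=[-2.6,0.6,0,0,0,9.0,-2.5,1.0,0,0,0,9.0,-2.3,1.4,0,0,0,9.0,-2.1,1.7,0,0,0,9.0,-1.8,2.0,0,0,0,9.0,-1.4,2.3,0,0,0,9.0,-1.1,2.5,0,0,0,9.0,-0.6,2.3,0,0,0,8.0],
)

```text
clock: 41.9
ee_pos: [0.4455, -0.0119, 0.1215]
ee_rot: [[0.843, -0.537, -0.008], [-0.537, -0.844, -0.001], [-0.006, 0.005, -1.0]]
wrist_force: [0.8, -0.0, -0.6]
grip_width: 0.0387
```

```bash
python3 -c "
from h import *
plan([.4506,-.013,.1],-121.7,1)
"
```

```text
t 41.9 pos [ 0.4455 -0.0119  0.1215] yang -122.5 F [ 0.8 -0.  -0.6] w 0.0387 q7 -77.1
need tool shift cm [ 0.5  -0.19  2.15] rot [ 0.3   0.35 -0.79]
0.50, -0.19, 2.15, 0.30, 0.35, -0.79
```

>>> carry_out(
  rows=[0.3,-0.1,0.3,0.2,0.2,-0.5,0.2,-0.1,0.4,0.1,0.1,-0.3,0,0,0.4,0,0,0,0,0,0.3,0,0,0,0,0,0.2,0,0,0,0,0,0,0,0,0,0,0,0,0,0,0,0,0,0,0,0,0],
)

```text
clock: 42.9
ee_pos: [0.4511, -0.0125, 0.1037]
ee_rot: [[0.853, -0.522, -0.002], [-0.522, -0.853, -0.0], [-0.001, 0.001, -1.0]]
wrist_force: [0.6, -0.0, -0.1]
grip_width: 0.0386
```

```bash
python3 -c "
from h import *
plan([.4506,-.013,.08],-121.7,1)
cv2.imwrite('pics/f3.png',cv2.resize(snapshot('scene')[170:290,260:420,::-1],None,fx=4,fy=4))
"
```

```text
t 42.9 pos [ 0.4511 -0.0125  0.1037] yang -121.5 F [ 0.6 -0.  -0.1] w 0.0386 q7 -74.2
need tool shift cm [-0.01  0.07  2.37] rot [0.06 0.09 0.23]
-0.01, 0.07, 2.37, 0.06, 0.09, 0.23
```

View pics/f3.png

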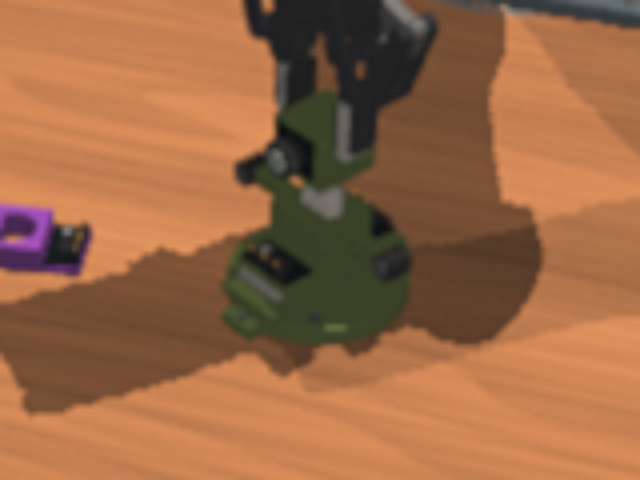

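>>> carry_out(
  rows=[0,0.05,0.3,0,0,0.2,0,0,0.3,0,0,0,0,0,0.3,0,0,0,0,0,0.3,0,0,0,0,0,0.3,0,0,0,0,0,0.3,0,0,0,0,0,0.3,0,0,0,0,0,0,0,0,0],
)

```text
clock: 43.95
ee_pos: [0.4508, -0.0129, 0.0811]
ee_rot: [[0.851, -0.525, -0.002], [-0.525, -0.851, -0.0], [-0.002, 0.001, -1.0]]
wrist_force: [0.4, -0.4, -0.5]
grip_width: 0.0384
```

```bash
python3 -c "
from h import *
plan([.4506,-.013,.0769],-121.7,1)
"
```

```text
t 43.95 pos [ 0.4508 -0.0129  0.0811] yang -121.7 F [ 0.4 -0.4 -0.5] w 0.0384 q7 -71.6
need tool shift cm [-0.01  0.02  0.42] rot [0.06 0.09 0.02]
-0.01, 0.02, 0.42, 0.06, 0.09, 0.02
```

>>> carry_out(
  rows=[0,0,0.2,0,0,0,0,0,0.2,0,0,0,0,0,0.1,0,0,0,0,0,0.1,0,0,0,0,0,0.1,0,0,0,0,0,0,0,0,0,0,0,0,0,0,0,0,0,0,0,0,0],
)

```text
clock: 44.95
ee_pos: [0.451, -0.013, 0.077]
ee_rot: [[0.85, -0.526, 0.002], [-0.526, -0.85, 0.005], [-0.001, -0.005, -1.0]]
wrist_force: [0.4, 0.6, -0.2]
grip_width: 0.0384
```

```bash
python3 -c "
from h import *
plan([.4506,-.013,.0769],-121.7,1)
"
```

```text
t 44.95 pos [ 0.451 -0.013  0.077] yang -121.8 F [ 0.4  0.6 -0.2] w 0.0384 q7 -70.7
need tool shift cm [-0.04  0.02  0.01] rot [-0.28  0.06 -0.06]
-0.04, 0.02, 0.01, -0.28, 0.06, -0.06
```

Seated (0.0770 against 0.0769 expected). Release and withdraw upward, then look.

>>> carry_out(
  rows=[0,0,0,0,0,0,0,0,0,0,0,0,0,0,0,0,0,0,0,0,0,0,0,0,0,0,-1.0,0,0,0,0,0,-2.0,0,0,0,0,0,-3.0,0,0,0,0,0,-3.0,0,0,0],
  gripper=0.15,
)

```text
clock: 45.95
ee_pos: [0.4496, -0.014, 0.1696]
ee_rot: [[0.849, -0.528, -0.002], [-0.528, -0.849, 0.003], [-0.004, -0.002, -1.0]]
wrist_force: [-0.5, -0.3, -0.3]
grip_width: 0.0729
```

>>> carry_out(
  rows=[2.0,0,-1.0,0,0,0,4.0,0,0,0,0,0,4.0,-3.0,0,0,0,0,4.0,-3.0,0,0,0,0,3.0,-4.0,0,0,0,0,3.0,-4.0,0,0,0,0,1.0,-3.0,0,0,0,0,0,0,0,0,0,0],
)

```text
clock: 46.95
ee_pos: [0.7249, 0.0194, 0.1875]
ee_rot: [[0.849, -0.529, 0.001], [-0.529, -0.849, 0.0], [0.0, -0.001, -1.0]]
wrist_force: [-0.1, -0.8, 1.0]
grip_width: 0.0729
```

```bash
python3 -c "
from h import *
s=readout.sense();print(s['clock'],s['ee_pos'],s['wrist_force'])
a=snapshot('scene')[:,:,::-1];b=snapshot('top')[:,:,::-1]
cv2.imwrite('pics/g1.png',cv2.resize(a[170:290,260:420],None,fx=4,fy=4));cv2.imwrite('pics/g2.png',b.copy())
cv2.imwrite('pics/g3.png',np.hstack([a,b]).copy()[:, :]) if 0 else None
# expected projections
b=b.copy();big=cv2.resize(b,None,fx=6,fy=6,interpolation=cv2.INTER_CUBIC);sb=cv2.resize(a.copy(),None,fx=6,fy=6,interpolation=cv2.INTER_CUBIC)
p=[.4506,-.013,np.radians(-31.7)]
for z,h in((.092,.02),(.06,.02),(.044,.02),(.028,.022)):
  for im,n in((big,'top'),(sb,'scene')):
    cv2.polylines(im,[np.round((proj(place(sq(h,h,z),p),n)+.5)*6-.5).astype(int)],True,(0,0,255),1)
cv2.imwrite('pics/g4.png',np.hstack([big[250*6:315*6,280*6:345*6],sb[195*6:260*6,310*6:375*6]]))
"
```

```text
46.95 [0.72486399 0.01943106 0.1874983 ] [-0.10850642 -0.84914146  1.04807106]
```

View pics/g1.png

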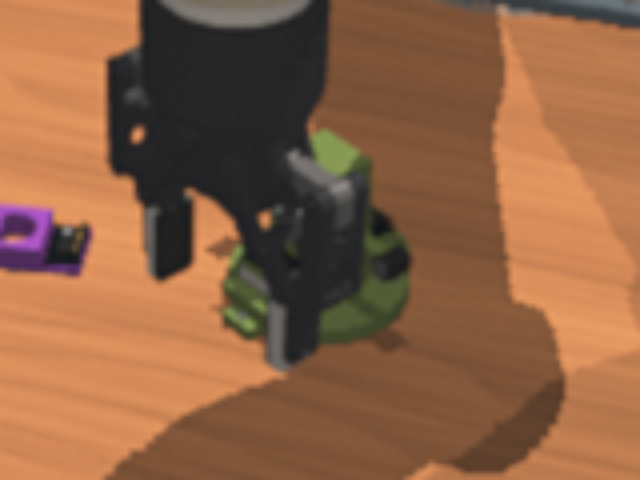

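View pics/g4.png

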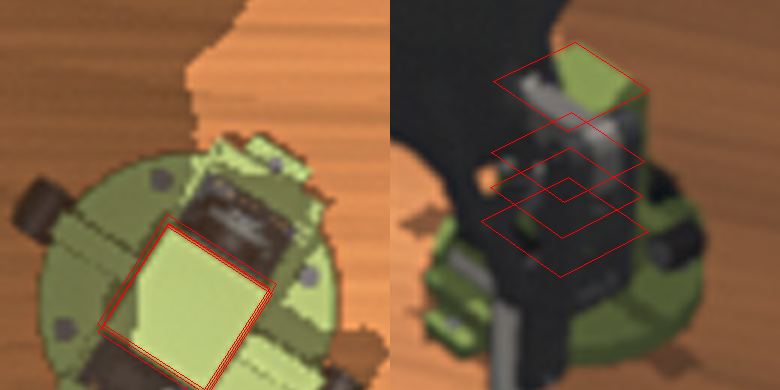

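View pics/g2.png

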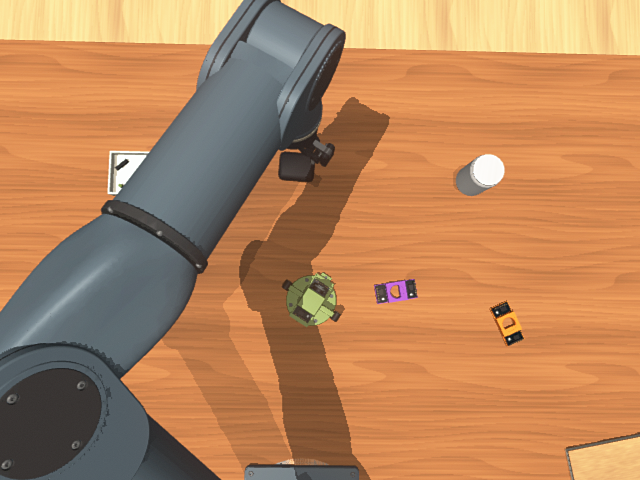

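>>> carry_out(
  rows=[-3.0,-2.3,0,0,0,0,-3.3,-2.6,0,0,0,0,-3.3,-2.6,0,0,0,0,-3.3,-2.6,0,0,0,0,-3.3,-2.6,0,0,0,0,-3.3,-2.6,0,0,0,0,-2.0,-1.5,0,0,0,0,0,0,0,0,0,0],
)

```text
clock: 48.05
ee_pos: [0.6233, 0.2704, 0.1933]
ee_rot: [[0.838, -0.546, 0.0], [-0.546, -0.838, -0.003], [0.002, 0.002, -1.0]]
wrist_force: [0.8, -1.0, -0.3]
grip_width: 0.0722
```

```bash
python3 -c "
from h import *
s=readout.sense();print(s['clock'],s['ee_pos'],s['wrist_force'])
a=snapshot('scene')[:,:,::-1].copy();b=snapshot('top')[:,:,::-1].copy()
cv2.imwrite('pics/h1.png',a)
cv2.imwrite('pics/h3.png',cv2.resize(a[180:280,280:400],None,fx=6,fy=6,interpolation=cv2.INTER_CUBIC))
big=cv2.resize(b,None,fx=6,fy=6,interpolation=cv2.INTER_CUBIC);sb=cv2.resize(a,None,fx=6,fy=6,interpolation=cv2.INTER_CUBIC)
p=[.4506,-.013,np.radians(-31.7)]
for z,h in((.092,.02),(.06,.02),(.044,.02),(.028,.022)):
  for im,n in((big,'top'),(sb,'scene')):
    cv2.polylines(im,[np.round((proj(place(sq(h,h,z),p),n)+.5)*6-.5).astype(int)],True,(0,0,255),1)
cv2.imwrite('pics/h4.png',np.hstack([big[260*6:325*6,280*6:345*6],sb[195*6:260*6,310*6:375*6]]))
"
```

```text
48.05 [0.62329524 0.27038983 0.19325679] [ 0.81779849 -0.99590601 -0.34845979]
```

View pics/h3.png

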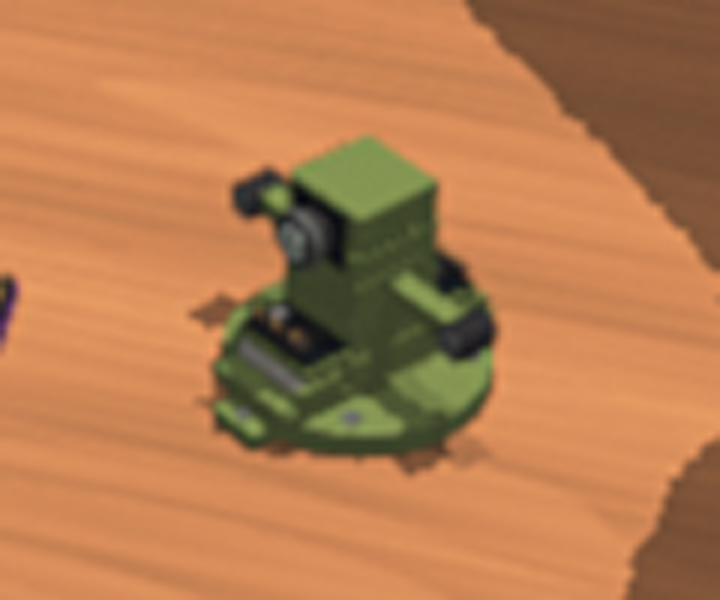

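View pics/h4.png

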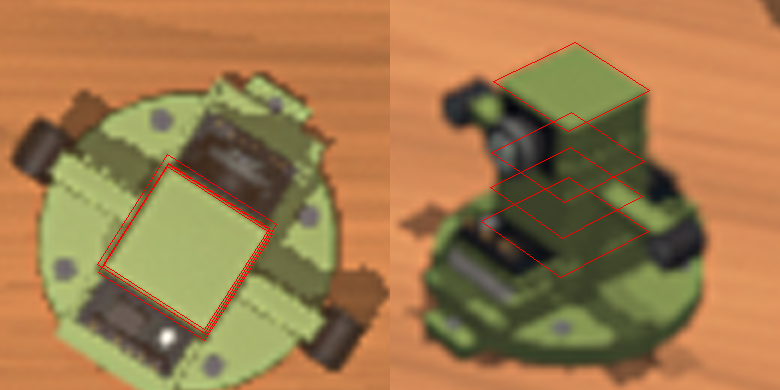

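View pics/h1.png

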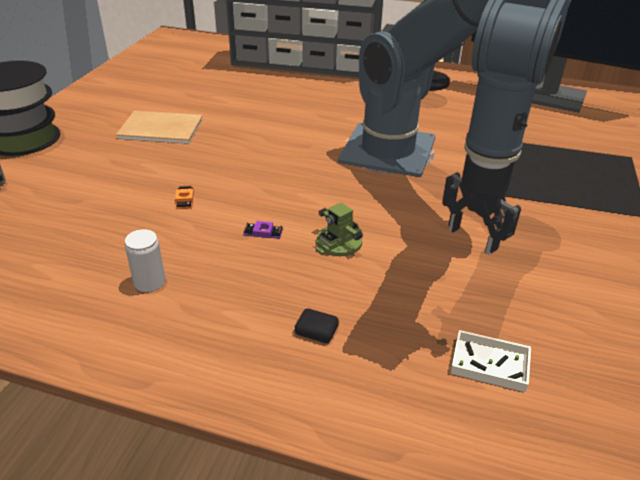

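The stack's top face fits the predicted seated outline at z = 92 mm in both cameras. The bystanders and the two decoys haven't moved, and the arm is clear. I'm handing in.

```bash
python3 -c "
from station import ticket
print(ticket.sign_off())"
```

```text
the job is handed in; nothing more can be done
None
```

The sensor mast is assembled and handed in at about 48 s. From the bottom up it is battery deck, olive board carrier, microphone bar and camera head. Each part was turned to the foot's +x (about -31.7° in world) and lowered fully before I fetched the next.

- **Seating:** each part was let go within about 0.3 mm of its calculated seated height. I pressed the first three lightly. The board carrier and mic bar pushed back with about 4–5 N, while the battery deck showed no clear push-back and was judged by height and picture. The wrist force read at the end of each move never passed 5 N.
- **Final pictures:** the top face matches the outline expected for a fully seated stack (92 mm) to about a pixel in both cameras. The lens and the foot's tab point the same way.
- **Bystanders:** the earbud case, can, clip tray and the orange and purple carriers look unmoved. The arm stood well clear at hand-in.
- **Failed checks:** nothing failed at the end. Early on, one automatic fit put the mic bar's turn at about 30°, so I used the angle between its capsules (25.5°) instead, and it went on without force.

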